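# Squeeze the loose end panel home on a vial rack with the bar clamp

### The arm

A 7-joint arm with a two-finger parallel gripper is mounted at the origin on the work surface. World frame = base frame: x ahead of the robot, y to its left, z up, the work surface at z = 0. Lengths are in m, angles in rad, forces in N, time in s.
With the tool pointing down it reaches from about 0.35 to 0.9 m from the base axis. Payload 19.9 kg.
Tool frame: the origin (TCP) lies on the mounting face of the last link; the fingertips stand 199 mm ahead of it and the grasp point (between the pads) lies 180 mm ahead of it; z points along the fingers, x is the direction in which the jaws open and shut, and the axes are right-handed (so a half turn about z gives the same grasp; the last joint's range is limited). The gripper opens to 94 mm and grips with 3 to 60 N. Pads are 16 mm wide; open, the fingers measure 119 mm over their backs; the gripper's body (75 mm by 177 mm) begins 78 mm behind the grasp point.
Start: joints at [1.137, 0.417, -0.01, 1.614, 0.005, 1.111, -0.053], TCP at [0.239, -0.577, 0.405] pointing down, gripper open.
Joint ranges: [-2.81, 2.81], [-0.39, 2.02], [-1.27, 1.25], [0.06, 2.57], [-1.19, 4.33], [0.19, 2], [-2.82, 2.82]. Speed limits (rad/s): [1.89, 1.89, 2.39, 2.39, 3.01, 3.01, 3.01].

### API

Orientations are given as a unit quaternion [x, y, z, w].
In Python, from plant import bot, capture, models gives the robot as it stands.
- The arm moves only by the tool arm_command, never from a script. Its arguments are lists of equal length, an entry for each row: "fingers": the finger opening in cm, from 0 to 9.4; "slide": the shift along the tool's x, y, z in cm, a list of three; "spin": the turn about the tool's z in rad. In form: {"fingers": [fingers, ...], "slide": [[tx, ty, tz], ...], "spin": [spin, ...]}. A call has 1 to 12 rows; each row is the pose to reach, as a shift and turn from the pose commanded when the call began, along the tool's axes at that moment; what a row does not reach only later rows make up. A row lasts 1/12 s, in which the tool goes at most 41.7 mm and 7.16 degrees, less where a joint would pass 70% of its speed; a pose out of reach is approached as far as the arm can. A call with a gripper value outside its range is refused whole. The fingers move at their own pace and stop on an object; "newtons" is the grip in N (left out, the last holds). Time passes only in rows, so rows that repeat a pose let the fingers close. It gives the time, the measured TCP pose, the force and the opening at its end, in the units of the state.
- bot.read_state(): the state, without advancing time (a new reading comes with each control period).
- capture(name): name is "side" or "top"; returns a dict with "frame" (400x640x3 uint8, red, green, blue), "fx", "fy", "cx", "cy" (pixels), "R" (3x3) and "t" (3): a world point X has camera coordinates R X + t. Camera axes: x right, y down, z forward; pixel columns grow to the right and rows downward; lengths in m; the calibration is good to about 2 mm. A picture is of the moment at which its call begins. There is no depth.
- bot.hand_in(): hands the job in, once; it reports no verdict.
Trained networks look in a picture, given as the dict that the camera call returned (one of the last four; its "shot" number tells which), for a name from the list of things; names that differ only in an ending like _2 or _b are one class to them, and where a whole thing is asked for, a point or a joint stands for the part that bears it (a point fixed in the world has none). Each returns a list of dicts, best first, with "p" (0 to 1); they miss things now and then, are a little off and sometimes report something else, mostly with a low value. They report only what shows in the picture. A call takes as long as a camera call. They do not tell look-alikes from the thing itself.
- models.masks_of(picture, target): "pixels" (400x640 bool, what is visible of it) and "xy" ([column, row] in pixels, amid what is visible of it).
The state is a dict: "t": time; "joint_pos": joint angles; "dq": joint speeds; "joint_efforts": joint torques, N m; "position": TCP position; "ee_rot": TCP orientation; "wrist_force": force on the tool from outside, world axes, zero at the start; "torque": the same for the moment, N m; "width": opening from 0.0 (shut) to 1.0 (fully open).
Only numpy, scipy, OpenCV 4.12 (cv2) and the standard library are available. Lean on these libraries where they do the work, as an engineer would, in place of code of your own. Each camera call takes 0.05 s, during which the arm holds its last target. There are 200 camera calls.

### The job

One end panel of the empty blue vial rack is not pressed home yet and is too stiff to push on by hand: lay the one-handed bar clamp flat on the table with its jaws around the two ends of the rack, let go, and pump its trigger until the panel is fully home against the tiers. Then press the release lever and, keeping it pressed, slide the moving jaw back until the clamp is wide open again, and lay the clamp flat back on the grey mat. Leave the rack standing upright about where it is, and do not upset the other things.

Things in the scene. Friction and masses are not known exactly. Their poses are not given: they have to be found in the camera images.
- clamp_center (a point): Carrying point of the bar clamp (one-handed, 0.48 kg, lying flat, 34 mm thick): on the bar, 17 mm above the clamp's underside, near its centre of mass when open. Bar 18 mm wide, 8 mm thick, free for 26 mm to the moving pad's face (+x) and 60 mm or more on the other side. Axes: x along the bar, far jaw at -x, housing at +x; y to the jaws' side, handle on the -y side; z up.
- jaw_pad (a point): Centre of the face of the moving jaw's pad: 26 mm along x and 74 mm along y from clamp_center, 17 mm above the clamp's underside. The pad is 40 mm wide along y and 30 mm high. Same axes as clamp_center.
- far_pad (a point): Centre of the face of the far jaw's pad, opposite jaw_pad, same size; it moves with the bar. Same axes.
- squeeze_point (a point): Where trigger and handle are pinched together along the bar: 49 mm along x, -84 mm along y from clamp_center. Trigger (in front of the handle, 24 mm high) and handle (28 mm high) measure 60 mm over both at rest, 36 mm fully squeezed. Takes 3 N free, 10 to 15 N pressing the panel; then open to 85 mm so it springs back. A squeeze advances 10 mm (5 or more under load).
- release_point (a point): Where the release lever and the housing's front are pinched together along the bar: 64 mm along x, -36 mm along y from clamp_center; 64 mm over both, 56 mm when pressed (about 4 N, lever moves to -x). The lever is the thumb plate, 24 mm along y, 6 to 28 mm above the underside, standing behind the housing between bar and handle.
- clamp_bar (a joint): Opening: the gap between the pads is 90 mm plus this value, 0 to 0.050 m (wide open, 140 mm). It ratchets in 5 mm notches: it closes, but opens only with the release lever pressed: then draw the housing along +x by its pinched lever and the bar stays behind (0.4 N friction, far jaw hooked on the rack). Let go, it locks.
- clamp_trigger (a joint): Trigger angle: 0 at rest (sprung forward), 0.17 rad squeezed fully against the handle; with the panel home it stops early.
- clamp_release (a joint): Release lever angle: about 0 at rest (it clicks up to 0.15 as the notches pass), 0.4 rad fully pressed; the bar is free above 0.2.
- rack_center (a point): Empty snap-together rack of blue plastic, upright: three holed tiers between two end panels (5 mm thick, 60 wide, 60 high). This point is 30 mm up, midway between the panels' outer faces of the finished rack. Axes: x along the rack to the panel not yet home, y across, z up. Fixed panel's outer face at x = -50 mm, the loose one's at +60 mm less the value of rack_panel.
- rack_panel (a joint): How far the loose end panel is pressed on: 0 = 10 mm proud of the tiers, 0.010 m = fully home (rack 100 mm long). It takes about 14 N and stays where it is left.
- mat: Light grey bench mat, fixed, 240 mm along its x by 320 mm along its y, 2 mm thick; origin at its centre, on the table. The clamp lies on it at the start.
- clamp: The whole clamp: black plastic, steel bar, rubber pads, 250 x 225 mm. Origin under clamp_center on its underside, same axes. In mm from there: housing x 32 to 76, y -48 to 30; moving jaw x 32 to 54, y to 92; handle x 58 to 80, y -130 to -46; sleeve round the bar x 76 to 102, y -14 to 14, bar behind it to x 164 at most; far jaw 26 thick behind its pad, y -16 to 90. All 28 to 34 high.
- rack: The whole empty rack, 0.2 to 0.3 kg, 100 mm long when finished; origin straight under rack_center on its underside, same axes. The racks with vials in them are other things.
- full_rack: Another blue rack, 100 x 160 mm, 80 mm high, full of small vials: leave it alone.
- vial_a: Glass vial with an aluminium cap, 40 mm in diameter, 66 mm high, standing: leave it.
- vial_b: A second such vial: leave it.
Mind the look-alikes: they are no part of the job. Leave any orange or turquoise look-alike of the rack alone.

How it is judged:
By the outcome, as a careful person would: the job done as asked, in the order asked, and still so for the second after the job is handed in, with the robot touching nothing.
It also fails if it takes over 72 s, if anything falls off the work surface, if the arm or the gripper's body presses on something with over 40 N, if the wrist force passes 120 N, or if a joint passes its speed limit or range.

## Working session

There is one attempt and no reset: what is moved stays moved. The work goes in short steps, Python scripts to look and compute and a tool call to move; the robot and the scene stay as the last step left them, time stands still between calls to the robot, and variables do not carry over. Pictures are saved under pics/ and viewed, about 8 in all and at most 12, crops included, and the job is handed in when it is done.

Besides the shell and the picture viewer there is one more tool, called after ">>>" as name(argument=value, ...), one argument or row to a line, values as JSON. arm_command: Moves the arm, as the interface text tells. Its arguments: {"type":"object","properties":{"fingers":{"type":"array"},"slide":{"type":"array"},"spin":{"type":"array"},"newtons":{"type":"number"}},"required":["fingers","slide","spin"]}

```bash
mkdir -p pics; ls
cat > h.py <<'E'
import numpy as np, cv2
from plant import bot, capture, models
def save(c,name,crop=None,scale=1):
    f=c["frame"]
    if crop: f=f[crop[1]:crop[3],crop[0]:crop[2]]
    cv2.imwrite(f"pics/{name}.png",cv2.resize(f,None,fx=scale,fy=scale,interpolation=cv2.INTER_CUBIC)[:,:,::-1])
def ray(c,uv,z):
    R=np.array(c["R"]);t=np.array(c["t"])
    d=R.T@np.array([(uv[0]-c["cx"])/c["fx"],(uv[1]-c["cy"])/c["fy"],1]);o=-R.T@t
    return o+d*(z-o[2])/d[2]
def proj(c,X):
    p=np.array(c["R"])@np.array(X)+np.array(c["t"]);return np.array([c["fx"]*p[0]/p[2]+c["cx"],c["fy"]*p[1]/p[2]+c["cy"]])
E
python3 - <<'E'
from h import *
a=capture("top");b=capture("side")
im=np.vstack([a["frame"],b["frame"]])
cv2.imwrite("pics/0.png",cv2.resize(a["frame"],(800,500))[:,:,::-1]);cv2.imwrite("pics/1.png",cv2.resize(b["frame"],(800,500))[:,:,::-1])
for c in (a,b):
  print("cam",-np.array(c["R"]).T@c["t"],c["fx"])
  for n in ["clamp","rack","mat","full_rack","vial_a","clamp_center","jaw_pad","far_pad","squeeze_point","release_point","rack_center"]:
    print(n,[(round(d["p"],2),np.round(d["xy"]).tolist(),int(d["pixels"].sum())) for d in models.masks_of(c,n)[:4]])
s=bot.read_state();print(s)
E
```

```text
pics
cam [ 4.11405971e-01 -6.30272738e-04  1.12883524e+00] 422.76498275100744
clamp [(0.61, [221.0, 207.0], 2110)]
rack [(0.87, [407.0, 198.0], 1096), (0.7, [452.0, 157.0], 1170), (0.68, [389.0, 300.0], 1148)]
mat [(0.96, [212.0, 216.0], 8072)]
full_rack [(0.73, [305.0, 133.0], 2542), (0.56, [222.0, 211.0], 2320)]
vial_a [(0.74, [305.0, 134.0], 2602), (0.66, [312.0, 188.0], 226), (0.64, [312.0, 168.0], 245)]
clamp_center [(0.66, [222.0, 211.0], 2156), (0.52, [170.0, 206.0], 824)]
jaw_pad [(0.59, [221.0, 210.0], 2259), (0.56, [406.0, 198.0], 1112)]
far_pad [(0.88, [172.0, 208.0], 952), (0.61, [306.0, 134.0], 2464), (0.58, [409.0, 201.0], 1114)]
squeeze_point []
release_point [(0.85, [220.0, 208.0], 2310)]
rack_center [(0.93, [385.0, 304.0], 1093), (0.81, [409.0, 198.0], 1119), (0.61, [456.0, 162.0], 1176)]
cam [0.25936834 0.77708664 0.70674463] 437.04154413460776
clamp [(0.63, [252.0, 289.0], 4311)]
rack [(0.9, [329.0, 161.0], 906), (0.77, [416.0, 188.0], 1287), (0.63, [315.0, 129.0], 871), (0.56, [226.0, 196.0], 2525)]
mat [(0.72, [264.0, 313.0], 10568)]
full_rack [(0.74, [228.0, 195
[... 466 characters left out ...]
t_pos': array([ 1.13651269,  0.41739133, -0.01031799,  1.6135877 ,  0.00470976,
        1.11069156, -0.05302441]), 'dq': array([ 8.49855142e-04,  7.17333569e-04,  3.68561123e-04,  2.39346721e-04,
        1.49448429e-05,  1.66398071e-03, -1.90037553e-03]), 'joint_efforts': array([-8.65684160e-04, -8.51022148e+01,  6.36619683e-01, -4.26291668e+01,
       -4.90247563e-02,  1.35882245e-02,  2.07638834e-05]), 'position': array([ 0.23924268, -0.57739688,  0.4046356 ]), 'ee_rot': array([ 8.31492934e-01, -5.55535328e-01, -3.26728688e-05,  2.25456426e-06]), 'wrist_force': array([-0.09738734, -0.07666024,  0.43291975]), 'torque': array([0.01699559, 0.0241857 , 0.03315092]), 'width': 0.999136857868434}
```

View pics/0.png

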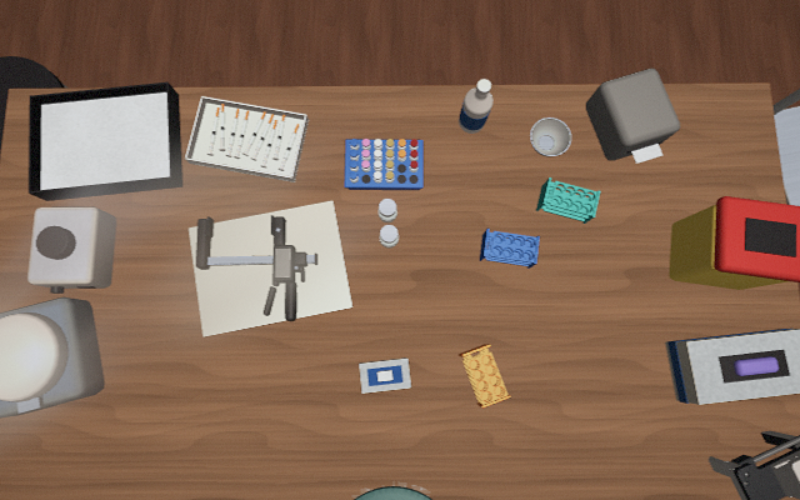

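View pics/1.png

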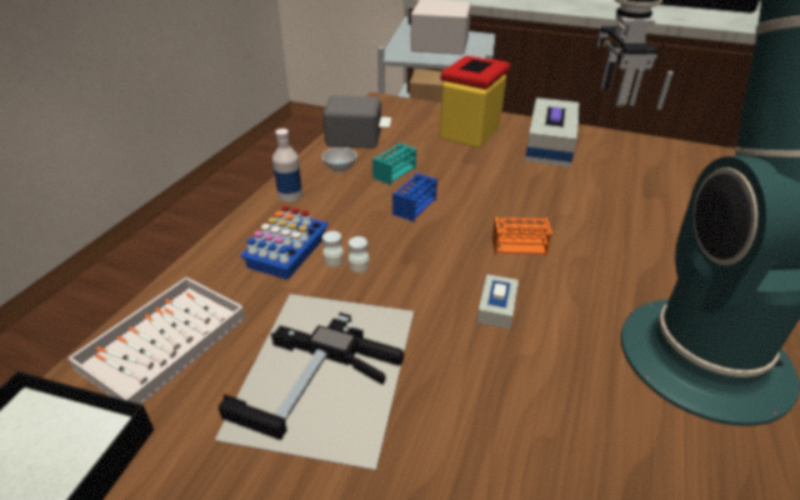

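Run:
```python
from h import *
a=capture("top");b=capture("side")
np.savez("pics/ab.npz",a=a["frame"],b=b["frame"])
A=cv2.resize(a["frame"][175:225,365:450],(680,400),interpolation=cv2.INTER_CUBIC)
save(a,"2",(375,170,445,240),6)
im=np.hstack([cv2.resize(a["frame"][170:230,370:450],(400,300),interpolation=cv2.INTER_CUBIC),cv2.resize(b["frame"][130:190,300:380],(400,300),interpolation=cv2.INTER_CUBIC)])
im2=cv2.resize(a["frame"][160:265,145:285],(800,600),interpolation=cv2.INTER_CUBIC)
cv2.imwrite("pics/2.png",im[:,:,::-1]);cv2.imwrite("pics/3.png",im2[:,:,::-1])
for n,z in (("rack",0.06),("clamp",.03),("mat",.002),("vial_a",.066),("full_rack",.08)):
  for d in models.masks_of(a,n)[:3]:
    r=cv2.minAreaRect(np.argwhere(d["pixels"])[:,::-1].astype(np.float32))
    bx=cv2.boxPoints(r); print(n,round(d["p"],2),np.round(bx).tolist(),[np.round(ray(a,q,z)[:2],3).tolist() for q in bx], np.round(ray(a,d["xy"],z),3)[:2])
print(a["t"],bot.read_state()["t"])
```

```text
rack 0.91 [[383.0, 208.0], [387.0, 182.0], [432.0, 189.0], [429.0, 215.0]] [[0.584, -0.181], [0.651, -0.194], [0.632, -0.311], [0.565, -0.297]] [ 0.616 -0.243]
rack 0.68 [[428.0, 168.0], [435.0, 142.0], [481.0, 153.0], [474.0, 180.0]] [[0.688, -0.302], [0.76, -0.324], [0.727, -0.443], [0.656, -0.42]] [ 0.712 -0.379]
rack 0.63 [[368.0, 282.0], [393.0, 274.0], [408.0, 318.0], [383.0, 327.0]] [[0.397, -0.137], [0.417, -0.2], [0.309, -0.232], [0.29, -0.169]] [ 0.352 -0.182]
clamp 0.63 [[141.0, 202.0], [182.0, 143.0], [271.0, 204.0], [230.0, 264.0]] [[0.61, 0.452], [0.773, 0.35], [0.602, 0.108], [0.447, 0.213]] [0.587 0.239]
clamp 0.55 [[145.0, 182.0], [266.0, 159.0], [283.0, 247.0], [162.0, 270.0]] [[0.664, 0.443], [0.725, 0.122], [0.489, 0.076], [0.432, 0.386]] [0.565 0.27 ]
mat 0.84 [[147.0, 182.0], [267.0, 159.0], [283.0, 247.0], [163.0, 269.0]] [[0.672, 0.451], [0.732, 0.123], [0.492, 0.078], [0.436, 0.394]] [0.567 0.273]
mat 0.25 [[303.0, 159.0], [317.0, 159.0], [317.0, 177.0], [303.0, 177.0]] [[0.732, 0.024], [0.732, -0.015], [0.681, -0.014], [0.681, 0.024]] [0.708 0.001]
vial_a 0.76 [[305.0, 180.0], [319.0, 180.0], [319.0, 198.0], [305.0, 198.0]] [[0.658, 0.018], [0.658, -0.018], [0.61, -0.018], [0.611, 0.018]] [ 0.632 -0.002]
vial_a 0.49 [[304.0, 159.0], [318.0, 159.0], [318.0, 177.0], [304.0, 177.0]] [[0.714, 0.02], [0.714, -0.016], [0.666, -0.016], [0.666, 0.02]] [ 0.687 -0.001]
full_rack 0.95 [[276.0, 151.0], [276.0, 111.0], [338.0, 111.0], [338.0, 151.0]] [[0.732, 0.092], [0.84, 0.092], [0.839, -0.07], [0.73, -0.068]] [0.781 0.015]
[0.00319788 0.5989118  1.04154631] 1.55
```

View pics/2.png

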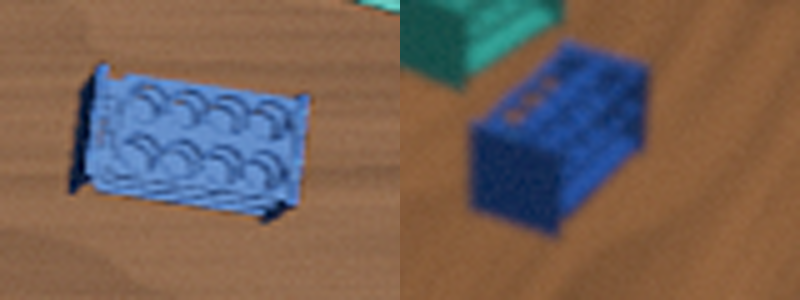

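View pics/3.png

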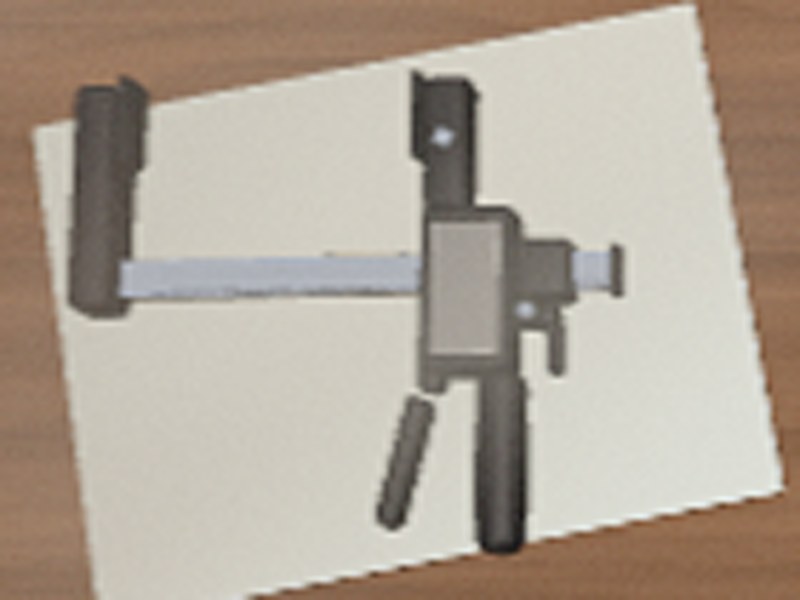

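```bash
cat >> h.py <<'E'
from scipy.spatial.transform import Rotation
from scipy.optimize import least_squares
def go(p,th):
    """slide (cm) and spin to bring grasp point to world p with tool x at world angle th (mod pi), tool down"""
    s=bot.read_state();R=Rotation.from_quat(s["ee_rot"]).as_matrix()
    d=np.array(p)+[0,0,.18]-s["position"]
    cur=np.arctan2(R[1,0],R[0,0]);sp=cur-th;sp=(sp+np.pi/2)%np.pi-np.pi/2
    print("t",round(s["t"],2),"slide",np.round(R.T@d*100,2),"spin",round(sp,4),"tool x deg",round(np.degrees(cur),2),"q7",round(s["joint_pos"][6],2),"tcp",np.round(s["position"],4),"F",np.round(s["wrist_force"],1),"w",round(s["width"]*94,1))
def cl(P,m):  # clamp pose (x,y,yaw) -> world of clamp-local mm point (z above table, m)
    c,s=np.cos(P[2]),np.sin(P[2]);x,y=m[0]/1e3,m[1]/1e3
    return np.array([P[0]+c*x-s*y,P[1]+s*x+c*y,m[2]/1e3])
def fit(c,obs,P0):  # obs: (mm point, u or None, v or None)
    def f(P):
        r=[]
        for m,u,v in obs:
            q=proj(c,cl(P,m))
            if u is not None:r.append(q[0]-u)
            if v is not None:r.append(q[1]-v)
        return r
    o=least_squares(f,P0,loss="soft_l1");print("fit",np.round(o.x,4),"deg",round(np.degrees(o.x[2]),2),"res",np.round(f(o.x),1));return o.x
E
python3 - <<'E'
from h import *
a=capture("top")
k=40/7
U=lambda x:145+(x+.5)/k-.5
V=lambda y:160+(y+.5)/k-.5
obs=[((-110,0,23),None,V(280)),((0,0,23),None,V(273.5)),((32,20,36),U(424),None),((76,-30,36),U(520),None),
((102,0,36),U(576),None),((80,-100,32),U(525),None),((26,74,34),U(412),None),((54,74,36),U(476),None),((43,92,36),None,V(75)),
((69,-130,20),None,V(552)),((-140,40,36),U(74),None),((-114,74,36),U(146),None),((-127,90,36),None,V(87)),((-127,-16,36),None,V(310))]
P=fit(a,obs,[.57,.24,-1.57])
R=lambda x,y:ray(a,[370+(x+.5)/5-.5,170+(y+.5)/5-.5],.06)[:2]
c=[R(98,67),R(310,97),R(300,205),R(88,190)]
print(np.round(c,4),"ctr",np.mean(c,0),"len",np.linalg.norm(c[0]-c[1]),np.linalg.norm(c[2]-c[3]),np.linalg.norm(c[0]-c[3]))
d=c[1]-c[0]+c[2]-c[3];print("yaw",np.degrees(np.arctan2(d[1],d[0])))
m=[ray(a,q,.002)[:2] for q in ([147,182],[267,159],[283,247],[163,269])];print("mat",np.mean(m,0))
go(cl(P,(0,0,80)),P[2]+np.pi/2)
E
```

```text
fit [ 0.5948  0.276  -1.5641] deg -89.61 res [-0.2  0.3  0.4  0.   0.3  0.6  0.8  0.  -0.2  0.6 -3.5 -5.6 -0.5 -0.1]
[[ 0.6494 -0.2   ]
 [ 0.6325 -0.3088]
 [ 0.5761 -0.3004]
 [ 0.5849 -0.1922]] ctr [ 0.61072434 -0.25034688] len 0.11011353085055539 0.10853030009466498 0.06490275463761237
yaw -96.73441239077019
mat [0.58270348 0.26158148]
t 1.6 slide [-65.23 -65.52  14.46] spin -1.1847 tool x deg -67.49 q7 -0.05 tcp [ 0.2392 -0.5774  0.4046] F [ 0.   0.3 -0.2] w 93.5
```

>>> arm_command(
  fingers=[5,5,5,5,5,5,5,5,5,5,5,5],
  slide=[
    [-65.2,-65.5,8],
    [-65.2,-65.5,8],
    [-65.2,-65.5,8],
    [-65.2,-65.5,8],
    [-65.2,-65.5,8],
    [-65.2,-65.5,8],
    [-65.2,-65.5,8],
    [-65.2,-65.5,8],
    [-65.2,-65.5,8],
    [-65.2,-65.5,8],
    [-65.2,-65.5,8],
    [-65.2,-65.5,8],
  ],
  spin=[-1.18,-1.18,-1.18,-1.18,-1.18,-1.18,-1.18,-1.18,-1.18,-1.18,-1.18,-1.18],
)

```text
t: 2.6
position: [0.4311, -0.1157, 0.3617]
ee_rot: [1.0, 0.001, 0.0, 0.0]
wrist_force: [1.5, -1.0, 0.6]
width: 0.531
```

Run:
```python
from h import *
P=[.5948,.276,-1.5641]
go(cl(P,(0,0,80)),P[2]+np.pi/2)
```

```text
t 2.6 slide [ 16.44 -39.14  10.16] spin -0.0047 tool x deg 0.12 q7 0.09 tcp [ 0.4311 -0.1157  0.3617] F [ 1.5 -1.   0.6] w 49.9
```

>>> arm_command(
  fingers=[5,5,5,5,5,5,5,5,5,5,5,5],
  slide=[
    [16.3,-39.2,9],
    [16.3,-39.2,9],
    [16.3,-39.2,9],
    [16.3,-39.2,9],
    [16.3,-39.2,9],
    [16.3,-39.2,9],
    [16.3,-39.2,9],
    [16.3,-39.2,9],
    [16.3,-39.2,9],
    [16.3,-39.2,9],
    [16.3,-39.2,9],
    [16.3,-39.2,9],
  ],
  spin=[0,0,0,0,0,0,0,0,0,0,0,0],
)

```text
t: 3.6
position: [0.5928, 0.2791, 0.2702]
ee_rot: [1.0, 0.003, -0.001, -0.001]
wrist_force: [0.3, -0.3, 0.0]
width: 0.53
```

Run:
```python
from h import *
P=[.5948,.276,-1.5641]
go(cl(P,(0,0,25)),P[2]+np.pi/2)
a=capture("top");b=capture("side")
A=cv2.resize(a["frame"][150:270,140:300],(400,300),interpolation=cv2.INTER_CUBIC);B=b["frame"][200:400,150:420]
B=cv2.resize(B,(400,300),interpolation=cv2.INTER_CUBIC)
cv2.imwrite("pics/4.png",np.hstack([A,B])[:,:,::-1])
```

```text
t 3.6 slide [0.21 0.33 6.52] spin -0.0004 tool x deg 0.36 q7 -0.77 tcp [0.5928 0.2791 0.2702] F [ 0.3 -0.3  0. ] w 49.9
```

View pics/4.png

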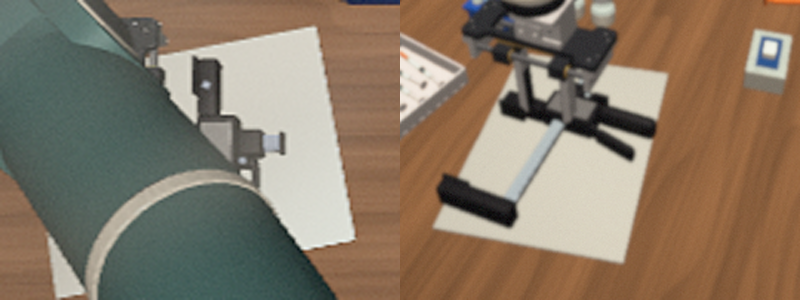

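>>> arm_command(
  fingers=[5,5,5,5,1,1,1,1,1,1],
  slide=[
    [0.2,0.2,3],
    [0.2,0.2,5.5],
    [0.2,0.3,6.6],
    [0.2,0.3,6.6],
    [0.2,0.3,6.6],
    [0.2,0.3,6.6],
    [0.2,0.3,6.6],
    [0.2,0.3,6.6],
    [0.2,0.3,6.6],
    [0.2,0.3,6.6],
  ],
  spin=[0,0,0,0,0,0,0,0,0,0],
  newtons=45,
)

```text
t: 4.53
position: [0.5954, 0.2718, 0.2063]
ee_rot: [1.0, 0.001, 0.001, -0.0]
wrist_force: [0.1, -0.4, 6.8]
width: 0.185
```

>>> arm_command(
  fingers=[1,1,1,1,1,1,1,1],
  slide=[
    [0,0,-0.5],
    [0,0,-1.5],
    [0,0,-3.5],
    [0,0,-6],
    [0,0,-9],
    [0,0,-11],
    [0,0,-12],
    [0,0,-12],
  ],
  spin=[0,0,0,0,0,0,0,0],
)

```text
t: 5.2
position: [0.5953, 0.272, 0.328]
ee_rot: [1.0, 0.001, 0.001, -0.001]
wrist_force: [0.9, 0.7, -5.9]
width: 0.186
```

Run:
```python
from h import *
s=bot.read_state();print(s["wrist_force"],s["torque"],s["width"]*94)
go([.6,.27,.12],0)
b=capture("side");save(b,"5",(150,150,430,360),2.5)
```

```text
[ 0.8559813   0.72589219 -5.93564023] [-0.03201411 -0.13394184 -0.02558095] 17.469446414266713
t 5.2 slide [0.46 0.2  2.8 ] spin 0.002 tool x deg 0.11 q7 -0.74 tcp [0.5953 0.272  0.328 ] F [ 0.9  0.7 -5.9] w 17.5
```

View pics/5.png

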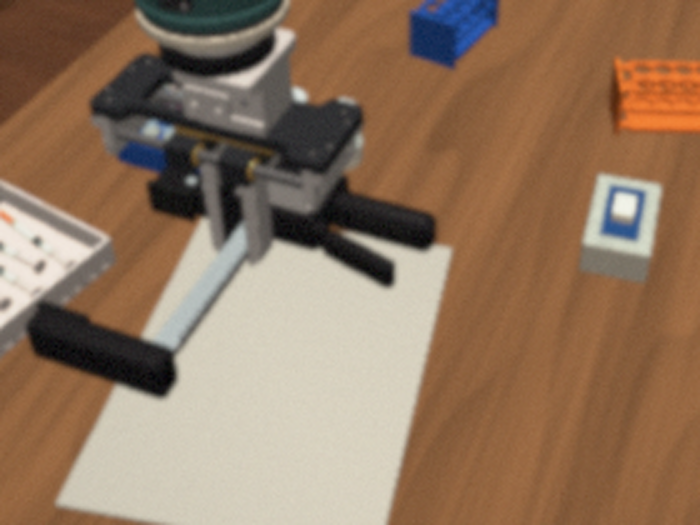

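Run:
```python
from h import *
b=capture("side")
R=lambda x,y:ray(b,[300+(x+.5)/5-.5,130+(y+.5)/5-.5],.06)[:2]
c=[R(73,124),R(163,158),R(248,66),R(166,42)]
print(np.round(c,4),np.mean(c,0),[np.linalg.norm(c[i]-c[i-1]) for i in range(4)])
for d in (c[3]-c[0],c[2]-c[1]):print(np.degrees(np.arctan2(d[1],d[0])))
P=[.533,-.278,np.radians(-97)]
go(cl(P,(4,0,102)),P[2]+np.pi/2)
```

```text
[[ 0.6462 -0.1956]
 [ 0.5874 -0.1813]
 [ 0.5752 -0.2935]
 [ 0.6292 -0.302 ]] [ 0.6095105  -0.24313003] [np.float64(0.10774887031355881), np.float64(0.06050800006449423), np.float64(0.11282864568094315), np.float64(0.05464693955964755)]
-99.10121487512099
-96.22148725120346
t 5.3 slide [-6.34 55.33  4.31] spin 0.1241 tool x deg 0.11 q7 -0.74 tcp [0.5949 0.2715 0.3247] F [-0.3 -0.4 -5.1] w 17.4
```

>>> arm_command(
  fingers=[1,1,1,1,1,1,1,1,1,1,1,1],
  slide=[
    [0,0.5,-1],
    [0,2,-2],
    [-0.5,4,-3],
    [-1,7,-3],
    [-1.5,10,-3],
    [-2,13,-3],
    [-2.5,16.5,-3],
    [-3,20,-3],
    [-3.5,23.5,-3],
    [-4,27,-3],
    [-4.5,30.5,-3],
    [-5,34,-3],
  ],
  spin=[0,0,0,0,0.02,0.04,0.06,0.08,0.1,0.12,0.13,0.13],
)

```text
t: 6.3
position: [0.5449, -0.0703, 0.355]
ee_rot: [0.998, -0.064, -0.001, -0.0]
wrist_force: [0.4, -0.4, -5.3]
width: 0.188
```

Run:
```python
from h import *
P=[.5323,-.276,np.radians(-97.3)]
go(cl(P,(4,0,102)),P[2]+np.pi/2)
```

```text
t 6.3 slide [ 1.41 20.96  7.3 ] spin -0.0015 tool x deg -7.39 q7 -0.24 tcp [ 0.5449 -0.0703  0.355 ] F [ 0.4 -0.4 -5.3] w 17.7
```

>>> arm_command(
  fingers=[1,1,1,1,1,1,1,1,1,1,1],
  slide=[
    [0.3,3,0],
    [0.6,6,0],
    [0.9,9,1],
    [1.1,12,2],
    [1.3,15,3.5],
    [1.4,17.5,5],
    [1.4,19.5,6],
    [1.4,20.5,6.7],
    [1.4,20.9,6.9],
    [1.4,20.9,6.9],
    [1.4,20.9,6.9],
  ],
  spin=[0,0,0,0,0,0,0,0,0,0,0],
)

```text
t: 7.22
position: [0.5334, -0.2763, 0.2869]
ee_rot: [0.998, -0.063, 0.0, -0.0]
wrist_force: [-0.1, -0.4, -4.0]
width: 0.185
```

Run:
```python
from h import *
P=[.5323,-.276,np.radians(-97.3)]
go(cl(P,(4,0,102)),P[2]+np.pi/2)
a=capture("top");b=capture("side")
A=cv2.resize(a["frame"][160:290,350:510],(400,325),interpolation=cv2.INTER_CUBIC);B=cv2.resize(b["frame"][100:230,270:430],(400,325),interpolation=cv2.INTER_CUBIC)
cv2.imwrite("pics/6.png",cv2.resize(np.hstack([A,B]),None,fx=1,fy=1)[:,:,::-1])
```

```text
t 7.22 slide [-0.11  0.39  0.49] spin 0.0006 tool x deg -7.27 q7 0.09 tcp [ 0.5334 -0.2763  0.2869] F [-0.1 -0.4 -4. ] w 17.4
```

View pics/6.png

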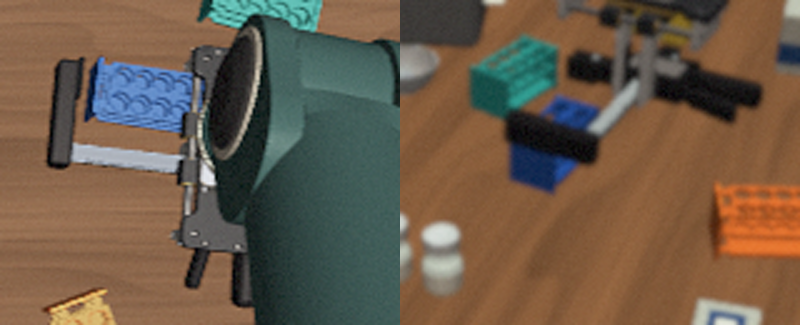

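Run:
```python
from h import *
a=capture("top")
W=lambda x,y,z:ray(a,[350+(x+.5)/2.5-.5,160+(y+.5)/2.5-.5],z)
b0,b1=W(76,153,.099),W(178,163.5,.099);d=b1-b0;print("bar",b0,b1,np.degrees(np.arctan2(d[1],d[0])))
t,bt=W(82,60,.112),W(74,167,.112);print("far inner corners",t,bt)
print("back",W(56,60,.112),W(48,167,.112), "back-edge dir",np.degrees(np.arctan2(*(W(56,60,.112)-W(48,167,.112))[1::-1])))
print("rack left top corners",W(103,57,.06),W(92,119,.06))
# larger crop for edges
save(a,"7",(362,172,432,242),8)
```

```text
bar [ 0.54566294 -0.16652576  0.099     ] [ 0.53437711 -0.26613166  0.099     ] -96.464319146316
far inner corners [ 0.63616341 -0.17369474  0.112     ] [ 0.53034133 -0.16200057  0.112     ]
back [ 0.63639797 -0.14809786  0.112     ] [ 0.53057165 -0.13685058  0.112     ] back-edge dir -6.066658284798302
rack left top corners [ 0.65063587 -0.20440624  0.06      ] [ 0.58570336 -0.19048224  0.06      ]
```

View pics/7.png

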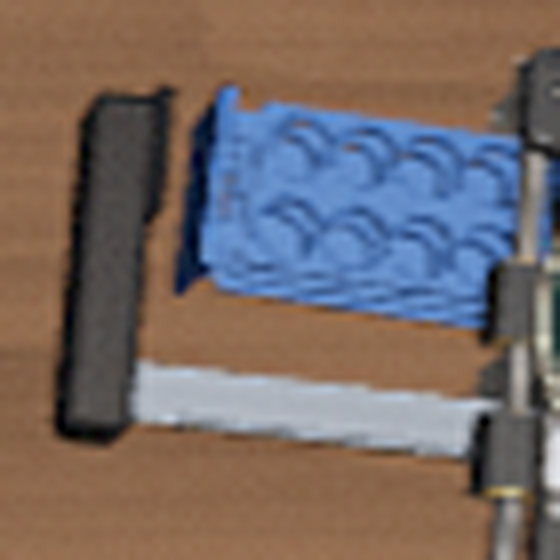

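>>> arm_command(
  fingers=[1,1,1,1,1,1,1,1,1],
  slide=[
    [0,0.3,0],
    [0,0.3,0],
    [0,0.3,1],
    [0,0.3,2.5],
    [0,0.3,4],
    [0,0.3,5.5],
    [0,0.3,6.8],
    [0,0.3,7.6],
    [0,0.3,7.8],
  ],
  spin=[0.02,0.04,0.04,0.04,0.04,0.04,0.04,0.04,0.04],
)

```text
t: 8.12
position: [0.5322, -0.2802, 0.2068]
ee_rot: [0.996, -0.084, -0.001, -0.0]
wrist_force: [-0.1, -0.2, -4.3]
width: 0.187
```

Run:
```python
from h import *
go([.533,-.28,.0245],np.radians(-9))
a=capture("top");b=capture("side")
A=cv2.resize(a["frame"][165:285,355:515],(400,300),interpolation=cv2.INTER_CUBIC);B=cv2.resize(b["frame"][120:240,280:440],(400,300),interpolation=cv2.INTER_CUBIC)
cv2.imwrite("pics/8.png",np.hstack([A,B])[:,:,::-1])
```

```text
t 8.12 slide [ 0.07 -0.03  0.23] spin -0.0108 tool x deg -9.62 q7 0.02 tcp [ 0.5322 -0.2802  0.2068] F [-0.1 -0.2 -4.3] w 17.6
```

View pics/8.png

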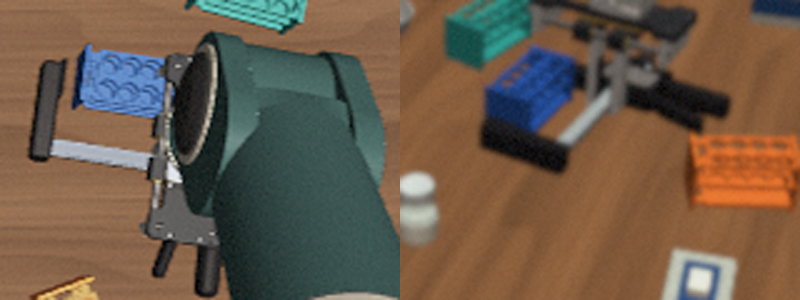

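>>> arm_command(
  fingers=[1,1,4,4,4,4,4,4,4,4],
  slide=[
    [0,0,0.25],
    [0,0,0.3],
    [0,0,0.3],
    [0,0,0.3],
    [0,0,0.3],
    [0,0,-1],
    [0,0,-3],
    [0,0,-6],
    [0,0,-8],
    [0,0,-8],
  ],
  spin=[0,0,0,0,0,0,0,0,0,0],
)

```text
t: 9.05
position: [0.5337, -0.2807, 0.2939]
ee_rot: [0.996, -0.084, 0.003, 0.001]
wrist_force: [-0.3, 0.5, 0.3]
width: 0.427
```

Run:
```python
from h import *
P=[.532,-.2763,np.radians(-98.8)]
go(cl(P,(49,-84,100)),P[2])
```

```text
t 9.05 slide [-8.58  4.61  1.34] spin 1.5565 tool x deg -9.62 q7 0.06 tcp [ 0.5337 -0.2807  0.2939] F [-0.3  0.5  0.3] w 40.1
```

>>> arm_command(
  fingers=[8.5,8.5,8.5,8.5,8.5,8.5,8.5,8.5,8.5,8.5,8.5,8.5],
  slide=[
    [0,0,-5],
    [-24,26,-9],
    [-24,26,-9],
    [-24,26,-9],
    [-24,26,-9],
    [-24,26,-9],
    [-24,26,-9],
    [-24,26,-9],
    [-24,26,-9],
    [-24,26,-9],
    [-24,26,-9],
    [-24,26,-9],
  ],
  spin=[0.1,0.2,0.3,0.45,0.57,0.7,0.8,0.92,1.05,1.18,1.3,1.42],
)

```text
t: 10.05
position: [0.2508, -0.4975, 0.3793]
ee_rot: [-0.698, 0.716, -0.0, -0.0]
wrist_force: [0.7, 0.4, 0.2]
width: 0.904
```

Run:
```python
from h import *
a=capture("top");b=capture("side")
A=cv2.resize(a["frame"][165:285,365:485],(600,600),interpolation=cv2.INTER_CUBIC)
cv2.imwrite("pics/9.png",A[:,:,::-1]);go([.4,-.4,.1],np.radians(-98.8))
```

```text
t 10.15 slide [ -9.96 -14.56   9.91] spin 0.1331 tool x deg -91.17 q7 -0.56 tcp [ 0.2524 -0.4966  0.3791] F [ 0.4 -0.6 -0.1] w 85.4
```

View pics/9.png

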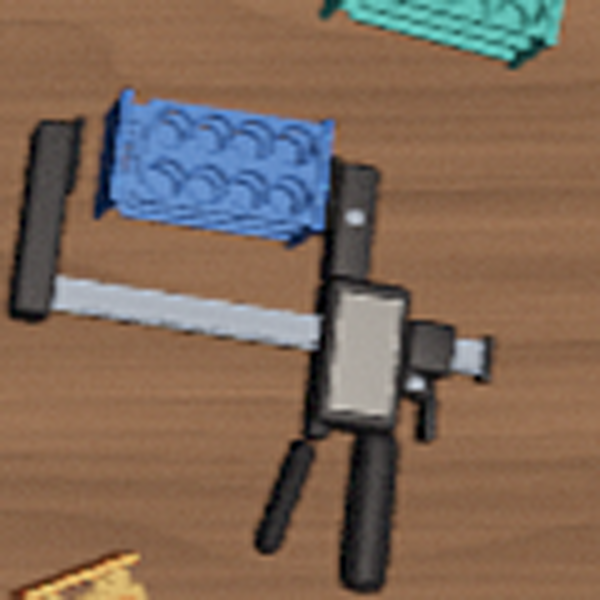

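```bash
cat > fitc.py <<'E'
from h import *
a=capture("top")
U=lambda x:365+(x+.5)/5-.5
V=lambda y:165+(y+.5)/5-.5
obs=[((-100,0,21),None,V(292)),((0,0,21),None,V(321)),((32,-5,34),U(322),None),((76,0,34),U(403),None),
((102,0,34),U(454),None),((80,-90,28),U(391),None),((58,-90,28),U(345),None),((54,74,34),U(378),None),((43,92,34),None,V(166)),
((69,-130,20),None,V(590))]
P=fit(a,obs,[.53,-.28,-1.72])
for m,q in (((-140,37,34),(23,230)),((-114,85,32),(81,125)),((114,0,25),(490,358))):
    p=proj(a,cl(P,m));print(np.round([p[0]-U(q[0]),p[1]-V(q[1])],1))
go(cl(P,(49,-84,100)),P[2]);go(cl(P,(49,-84,23)),P[2])
E
python3 fitc.py
```

```text
fit [ 0.5332 -0.2708 -1.7448] deg -99.97 res [-0.1  0.3 -0.6  0.3  0.1 -0.3  0.4  0.1 -0.9  0.5]
[-4.  -4.6]
[-3.4  0.5]
[-3.7 -0.1]
t 10.2 slide [-19.44 -18.66   9.9 ] spin 0.1605 tool x deg -90.78 q7 -0.55 tcp [ 0.2527 -0.4964  0.379 ] F [ 0.4  0.6 -0.4] w 85.0
t 10.2 slide [-19.45 -18.66  17.6 ] spin 0.1605 tool x deg -90.78 q7 -0.55 tcp [ 0.2527 -0.4964  0.379 ] F [ 0.4  0.6 -0.4] w 85.0
```

>>> arm_command(
  fingers=[8.5,8.5,8.5,8.5,8.5,8.5,8.5,8.5,8.5,8.5,8.5],
  slide=[
    [-19.4,-18.7,8],
    [-19.4,-18.7,8],
    [-19.4,-18.7,8],
    [-19.4,-18.7,8],
    [-19.4,-18.7,8],
    [-19.4,-18.7,8],
    [-19.4,-18.7,8],
    [-19.4,-18.7,10],
    [-19.4,-18.7,10],
    [-19.4,-18.7,10],
    [-19.4,-18.7,10],
  ],
  spin=[0.16,0.16,0.16,0.16,0.16,0.16,0.16,0.16,0.16,0.16,0.16],
)

```text
t: 11.12
position: [0.4424, -0.3067, 0.2794]
ee_rot: [-0.642, 0.767, -0.0, -0.0]
wrist_force: [-1.0, -0.5, 0.3]
width: 0.903
```

```bash
cat > sq.py <<'E'
from h import *
P=[.5332,-.2708,-1.7448]
go(cl(P,(49,-84,23)),P[2])
b=capture("side");B=cv2.resize(b["frame"][110:260,290:490],(800,600),interpolation=cv2.INTER_CUBIC)
cv2.imwrite("pics/10.png",B[:,:,::-1])
E
python3 sq.py
```

```text
t 11.12 slide [-0.21  0.08  7.64] spin -0.0022 tool x deg -100.09 q7 -1.26 tcp [ 0.4424 -0.3067  0.2794] F [-1.  -0.5  0.3] w 84.8
```

>>> arm_command(
  fingers=[8.5,8.5,8.5,8.5,6.5,6,5.5,5,4.5,4,3.5,3.5],
  slide=[
    [-0.2,0.1,3],
    [-0.2,0.1,6],
    [-0.2,0.1,7.6],
    [-0.2,0.1,7.6],
    [-0.2,0.1,7.6],
    [-0.2,0.1,7.6],
    [0,0.1,7.6],
    [0.3,0.1,7.6],
    [0.5,0.1,7.6],
    [0.8,0.1,7.6],
    [1,0.1,7.6],
    [1,0.1,7.6],
  ],
  spin=[0,0,0,0,0,0,0,0,0,0,0,0],
  newtons=18,
)

```text
t: 12.17
position: [0.4398, -0.3167, 0.2029]
ee_rot: [-0.641, 0.767, -0.001, -0.0]
wrist_force: [-2.3, -5.7, 4.9]
width: 0.389
```

>>> arm_command(
  fingers=[3.4,3.4],
  slide=[
    [0,0,0],
    [0,0,0],
  ],
  spin=[0,0],
)

```text
t: 12.33
position: [0.44, -0.3164, 0.2029]
ee_rot: [-0.641, 0.767, -0.001, -0.0]
wrist_force: [-1.9, -4.7, 5.4]
width: 0.368
```

>>> arm_command(
  fingers=[8.5,8.5,8.5,8.5,8.5,6.2,5.4,4.6,3.8,3.4,3.4,3.4],
  slide=[
    [-0.6,0,0],
    [-1.2,0,0],
    [-1.2,0,0],
    [-1.2,0,0],
    [-1.2,0,0],
    [-1.2,0,0],
    [-0.9,0,0],
    [-0.5,0,0],
    [-0.1,0,0],
    [0.1,0,0],
    [0.1,0,0],
    [0.1,0,0],
  ],
  spin=[0,0,0,0,0,0,0,0,0,0,0,0],
  newtons=18,
)

```text
t: 13.33
position: [0.4395, -0.3172, 0.2024]
ee_rot: [-0.641, 0.767, -0.0, -0.0]
wrist_force: [-2.4, -2.4, -1.9]
width: 0.365
```

```bash
python3 sq.py
```

```text
t 13.33 slide [-1.29 -0.02 -0.06] spin -0.0044 tool x deg -100.22 q7 -1.26 tcp [ 0.4395 -0.3172  0.2024] F [-2.4 -2.4 -1.9] w 34.3
```

View pics/10.png

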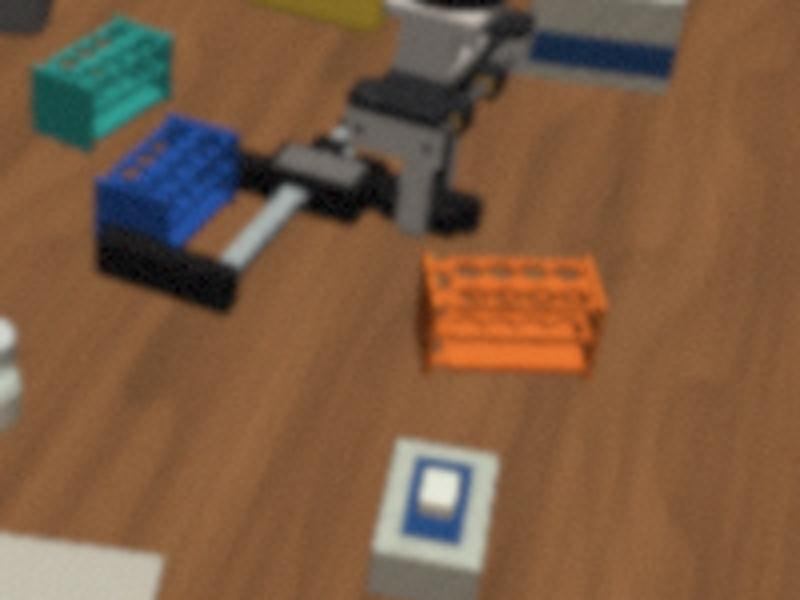

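>>> arm_command(
  fingers=[8.5,8.5,8.5,8.5,8.5,6.2,5.4,4.6,3.8,3.4,3.4,3.4],
  slide=[
    [-0.6,0,0],
    [-1.2,0,0],
    [-1.2,0,0],
    [-1.2,0,0],
    [-1.2,0,0],
    [-1.2,0,0],
    [-0.9,0,0],
    [-0.5,0,0],
    [-0.1,0,0],
    [0,0,0],
    [0,0,0],
    [0,0,0],
  ],
  spin=[0,0,0,0,0,0,0,0,0,0,0,0],
  newtons=22,
)

```text
t: 14.38
position: [0.4396, -0.3171, 0.2025]
ee_rot: [-0.641, 0.767, -0.0, -0.0]
wrist_force: [-2.1, -3.9, 0.1]
width: 0.368
```

>>> arm_command(
  fingers=[3.4,3.4,3.4],
  slide=[
    [0,0,0],
    [0,0,0],
    [0,0,0],
  ],
  spin=[0,0,0],
)

```text
t: 14.63
position: [0.4398, -0.3166, 0.2025]
ee_rot: [-0.642, 0.767, 0.0, -0.0]
wrist_force: [-1.5, -2.2, -1.1]
width: 0.368
```

>>> arm_command(
  fingers=[8.5,8.5,8.5,8.5,8.5,6.2,5.4,4.6,3.8,3.4,3.4,3.4],
  slide=[
    [-0.6,0,0],
    [-1.2,0,0],
    [-1.2,0,0],
    [-1.2,0,0],
    [-1.2,0,0],
    [-1.2,0,0],
    [-0.9,0,0],
    [-0.5,0,0],
    [-0.1,0,0],
    [0,0,0],
    [0,0,0],
    [0,0,0],
  ],
  spin=[0,0,0,0,0,0,0,0,0,0,0,0],
  newtons=22,
)

```text
t: 15.63
position: [0.4396, -0.3171, 0.2025]
ee_rot: [-0.641, 0.767, -0.0, -0.0]
wrist_force: [-0.2, -1.6, -0.3]
width: 0.371
```

>>> arm_command(
  fingers=[3.4,3.4,3.4,3.4],
  slide=[
    [0,0,0],
    [0,0,0],
    [0,0,0],
    [0,0,0],
  ],
  spin=[0,0,0,0],
)

```text
t: 15.97
position: [0.4399, -0.3164, 0.2025]
ee_rot: [-0.642, 0.767, -0.0, 0.0]
wrist_force: [-0.2, -2.5, -0.4]
width: 0.367
```

>>> arm_command(
  fingers=[8.5,8.5,8.5,8.5,8.5,6.2,5.4,4.6,3.8,3.4,3.4,3.4],
  slide=[
    [-0.6,0,0],
    [-1.2,0,0],
    [-1.2,0,0],
    [-1.2,0,0],
    [-1.2,0,0],
    [-1.2,0,0],
    [-0.9,0,0],
    [-0.5,0,0],
    [-0.1,0,0],
    [0,0,0],
    [0,0,0],
    [0,0,0],
  ],
  spin=[0,0,0,0,0,0,0,0,0,0,0,0],
  newtons=22,
)

```text
t: 16.97
position: [0.4395, -0.3171, 0.2025]
ee_rot: [-0.641, 0.767, -0.0, -0.0]
wrist_force: [-2.9, -3.2, -0.3]
width: 0.369
```

>>> arm_command(
  fingers=[3.4,3.4,3.4,3.4],
  slide=[
    [0,0,0],
    [0,0,0],
    [0,0,0],
    [0,0,0],
  ],
  spin=[0,0,0,0],
)

```text
t: 17.3
position: [0.4399, -0.3165, 0.2025]
ee_rot: [-0.642, 0.767, 0.0, -0.0]
wrist_force: [-1.1, -2.5, -1.1]
width: 0.367
```

```bash
python3 sq.py
cat > rk.py <<'E'
from h import *
b=capture("side")
for n in ("rack","far_pad"):
  for d in models.masks_of(b,n)[:3]:
    print(n,round(d["p"],2),np.round(d["xy"]),cv2.boxPoints(cv2.minAreaRect(np.argwhere(d["pixels"])[:,::-1].astype(np.float32))).round(1).tolist(),d["pixels"].sum())
E
python3 rk.py
```

```text
t 17.3 slide [-1.22  0.   -0.05] spin -0.0034 tool x deg -100.16 q7 -1.26 tcp [ 0.4399 -0.3165  0.2025] F [-1.1 -2.5 -1.1] w 34.5
rack 0.96 [317. 127.] [[290.8999938964844, 130.1999969482422], [326.1000061035156, 109.0999984741211], [338.79998779296875, 130.3000030517578], [303.6000061035156, 151.39999389648438]] 833
rack 0.66 [334. 156.] [[312.0, 158.0], [335.5, 134.5], [352.5, 151.5], [329.0, 175.0]] 637
rack 0.62 [416. 186.] [[393.0, 203.0], [393.0, 174.0], [441.0, 174.0], [441.0, 203.0]] 1276
far_pad 0.93 [335. 175.] [[312.29998779296875, 166.89999389648438], [373.0, 142.0], [384.5, 170.0], [323.79998779296875, 194.89999389648438]] 588
far_pad 0.42 [260. 308.] [[172.60000610351562, 351.29998779296875], [197.10000610351562, 223.0], [330.1000061035156, 248.39999389648438], [305.5, 376.79998779296875]] 14669
```

>>> arm_command(
  fingers=[8.5,8.5,8.5,8.5,8.5,6.2,5.4,4.6,3.8,3.4,3.4,3.4],
  slide=[
    [-0.6,0,0],
    [-1.2,0,0],
    [-1.2,0,0],
    [-1.2,0,0],
    [-1.2,0,0],
    [-1.2,0,0],
    [-0.9,0,0],
    [-0.5,0,0],
    [-0.1,0,0],
    [0,0,0],
    [0,0,0],
    [0,0,0],
  ],
  spin=[0,0,0,0,0,0,0,0,0,0,0,0],
  newtons=22,
)

```text
t: 18.5
position: [0.4394, -0.317, 0.2025]
ee_rot: [-0.641, 0.767, 0.0, -0.0]
wrist_force: [-2.6, -2.7, 1.7]
width: 0.375
```

>>> arm_command(
  fingers=[3.4,3.4,3.4,3.4],
  slide=[
    [0,0,0],
    [0,0,0],
    [0,0,0],
    [0,0,0],
  ],
  spin=[0,0,0,0],
)

```text
t: 18.83
position: [0.4397, -0.3166, 0.2025]
ee_rot: [-0.642, 0.767, 0.0, -0.0]
wrist_force: [-3.7, -1.9, 1.1]
width: 0.372
```

>>> arm_command(
  fingers=[2.5,2.5,2.5,2.5],
  slide=[
    [0,0,0],
    [0,0,0],
    [0,0,0],
    [0,0,0],
  ],
  spin=[0,0,0,0],
)

```text
t: 19.17
position: [0.4399, -0.3164, 0.2025]
ee_rot: [-0.642, 0.767, 0.0, 0.0]
wrist_force: [-3.5, -2.6, 0.8]
width: 0.375
```

Run:
```python
from h import *
a=capture("top");b=capture("side")
A=cv2.resize(a["frame"][165:285,365:525],(400,300),interpolation=cv2.INTER_CUBIC);B=cv2.resize(b["frame"][120:195,300:400],(400,300),interpolation=cv2.INTER_CUBIC)
cv2.imwrite("pics/11.png",cv2.resize(np.hstack([A,B]),None,fx=1,fy=1)[:,:,::-1])
```

>>> arm_command(
  fingers=[8.5,8.5,8.5,8.5,8.5,6.2,5.4,4.6,3.8,3,3,3],
  slide=[
    [-0.6,0,0],
    [-1.2,0,0],
    [-1.2,0,0],
    [-1.2,0,0],
    [-1.2,0,0],
    [-1.2,0,0],
    [-0.9,0,0],
    [-0.5,0,0],
    [-0.1,0,0],
    [0,0,0],
    [0,0,0],
    [0,0,0],
  ],
  spin=[0,0,0,0,0,0,0,0,0,0,0,0],
  newtons=22,
)

```text
t: 20.27
position: [0.4394, -0.317, 0.2025]
ee_rot: [-0.641, 0.767, 0.0, -0.0]
wrist_force: [-0.9, -2.6, 1.9]
width: 0.379
```

>>> arm_command(
  fingers=[3,3,3,3],
  slide=[
    [0,0,0],
    [0,0,0],
    [0,0,0],
    [0,0,0],
  ],
  spin=[0,0,0,0],
)

```text
t: 20.6
position: [0.4397, -0.3165, 0.2025]
ee_rot: [-0.642, 0.767, 0.0, -0.0]
wrist_force: [-5.4, -2.4, 3.4]
width: 0.373
```

>>> arm_command(
  fingers=[8.5,8.5,8.5,8.5,8.5,8.5,8.5,8.5,8.5,8.5,8.5,8.5],
  slide=[
    [-0.6,0,0],
    [-1.2,0,0],
    [-1.2,0,0],
    [-1.2,0,-4],
    [-1.2,0,-8],
    [4,4,-12],
    [21,15.5,-18],
    [21,15.5,-18],
    [21,15.5,-18],
    [21,15.5,-18],
    [21,15.5,-18],
    [21,15.5,-18],
  ],
  spin=[0,0,0,0,0,0,0,0,0,0,0,0],
)

```text
t: 21.6
position: [0.2489, -0.4969, 0.3836]
ee_rot: [-0.642, 0.767, -0.001, 0.0]
wrist_force: [0.1, -0.2, -1.1]
width: 0.905
```

Run:
```python
from h import *
a=capture("top");b=capture("side")
A=cv2.resize(a["frame"][175:285,375:475],(480,528),interpolation=cv2.INTER_CUBIC);B=cv2.resize(b["frame"][125:191,305:345],(320,528),interpolation=cv2.INTER_CUBIC)
cv2.imwrite("pics/12.png",np.hstack([A,B])[:,:,::-1]);np.savez("pics/s12.npz",a=a["frame"],b=b["frame"])
```

```text
(no output)
```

View pics/12.png

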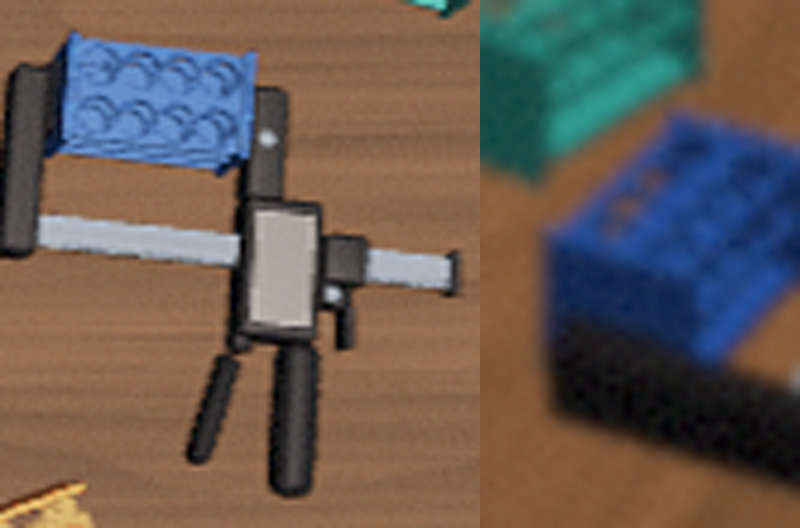

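```bash
cat > rl.py <<'E'
from h import *
def rl(f,c):
    x0,y0=365,170;s=8
    g=cv2.resize(f[y0:y0+60,x0:x0+80],None,fx=s,fy=s,interpolation=cv2.INTER_CUBIC)
    h=cv2.cvtColor(g,cv2.COLOR_RGB2HSV)
    for vt in (120,150):
        m=((h[...,0]>100)&(h[...,0]<125)&(h[...,1]>90)&(h[...,2]>vt)).astype(np.uint8)
        n,l,st,_=cv2.connectedComponentsWithStats(m);k=1+np.argmax(st[1:,4])
        bx=cv2.boxPoints(cv2.minAreaRect(np.argwhere(l==k)[:,::-1].astype(np.float32)))
        w=np.array([ray(c,[x0+(q[0]+.5)/s-.5,y0+(q[1]+.5)/s-.5],.06)[:2] for q in bx])
        e=w[1]-w[0],w[2]-w[1];L=max(e,key=np.linalg.norm)
        print(vt,"ctr",w.mean(0).round(4),"len",np.round([np.linalg.norm(v)*1000 for v in e],1),"yaw",np.degrees(np.arctan2(L[1],L[0])).round(1))
E
python3 - <<'E'
from rl import *
c=capture("top")
print("before");rl(np.load("pics/ab.npz")["a"],c);print("after");rl(np.load("pics/s12.npz")["a"],c)
k=4.8
U=lambda x:375+(x+.5)/k-.5
V=lambda y:175+(y+.5)/k-.5
obs=[((0,0,21),None,V(249)),((32,-5,34),U(243),None),((76,0,34),U(323),None),((-60,0,21),None,V(237)),
((102,0,34),U(367),None),((80,-90,28),U(315),None),((58,-90,28),U(272),None),((54,74,34),U(288),None),((43,92,34),None,V(88)),((69,-130,20),None,V(496))]
P=fit(c,obs,[.53,-.28,-1.72])
for m,q in (((-100,37,34),(6,160)),((-74,85,32),(52,70)),((154,0,25),(459,270))):
    p=proj(c,cl(P,m));print(np.round([p[0]-U(q[0]),p[1]-V(q[1])],1))
go(cl(P,(64,-36,90)),P[2])
E
```

```text
before
120 ctr [ 0.6098 -0.2483] len [ 66.4 112.1] yaw -99.2
150 ctr [ 0.6097 -0.2487] len [ 66.1 111.4] yaw -99.3
after
120 ctr [ 0.615 -0.246] len [ 66.1 103.5] yaw -96.9
150 ctr [ 0.615  -0.2458] len [ 65.6 101.8] yaw -96.9
fit [ 0.5412 -0.2604 -1.688 ] deg -96.71 res [-0.3 -0.8 -0.4 -0.3  0.4  0.1  0.6  0.1 -0.1  0.9]
[-0.7 -0.4]
[0.9 1.7]
[-0.   1.4]
t 21.75 slide [-22.   -21.33  11.32] spin -0.0639 tool x deg -100.37 q7 -0.7 tcp [ 0.2485 -0.4975  0.3834] F [ 0.9  1.  -0.4] w 85.3
```

Run:
```python
from h import *
P=[.5412,-.2604,-1.688]
go(cl(P,(49,-84,24)),P[2])
```

```text
t 21.75 slide [-23.2  -16.44  17.91] spin -0.0639 tool x deg -100.37 q7 -0.7 tcp [ 0.2485 -0.4975  0.3834] F [ 0.9  1.  -0.4] w 85.3
```

>>> arm_command(
  fingers=[8.5,8.5,8.5,8.5,8.5,8.5,8.5,8.5,8.5,8.5,8.5,8.5],
  slide=[
    [-23.2,-16.4,8],
    [-23.2,-16.4,8],
    [-23.2,-16.4,8],
    [-23.2,-16.4,8],
    [-23.2,-16.4,8],
    [-23.2,-16.4,8],
    [-23.2,-16.4,8],
    [-23.2,-16.4,10],
    [-23.2,-16.4,13],
    [-23.2,-16.4,16],
    [-23.2,-16.4,17.9],
    [-23.2,-16.4,17.9],
  ],
  spin=[-0.06,-0.06,-0.06,-0.06,-0.06,-0.06,-0.06,-0.06,-0.06,-0.06,-0.06,-0.06],
)

```text
t: 22.75
position: [0.4532, -0.2946, 0.2008]
ee_rot: [-0.665, 0.746, 0.001, 0.0]
wrist_force: [-0.4, 0.7, -0.0]
width: 0.905
```

>>> arm_command(
  fingers=[6,5.6,5.2,4.8,4.4,4,3.6,2.5,2.5,2.5],
  slide=[
    [0,0,0],
    [0.2,0,0],
    [0.4,0,0],
    [0.6,0,0],
    [0.8,0,0],
    [1,0,0],
    [1.2,0,0],
    [1.2,0,0],
    [1.2,0,0],
    [1.2,0,0],
  ],
  spin=[0,0,0,0,0,0,0,0,0,0],
  newtons=9,
)

```text
t: 23.58
position: [0.4512, -0.3086, 0.2037]
ee_rot: [-0.664, 0.747, -0.0, -0.0]
wrist_force: [0.4, 3.4, 6.7]
width: 0.478
```

>>> arm_command(
  fingers=[2.5,2.5,2.5,2.5],
  slide=[
    [0,0,0],
    [0,0,0],
    [0,0,0],
    [0,0,0],
  ],
  spin=[0,0,0,0],
  newtons=18,
)

```text
t: 23.92
position: [0.4512, -0.3087, 0.2037]
ee_rot: [-0.664, 0.747, -0.0, -0.0]
wrist_force: [-2.6, -4.6, 6.6]
width: 0.373
```

>>> arm_command(
  fingers=[8.5,8.5,8.5,8.5,8.5,6.2,5.4,4.6,3.8,2.5,2.5,2.5],
  slide=[
    [-0.6,0,0],
    [-1.2,0,0],
    [-1.2,0,0],
    [-1.2,0,0],
    [-1.2,0,0],
    [-1.2,0,0],
    [-0.9,0,0],
    [-0.5,0,0],
    [-0.2,0,0],
    [0,0,0],
    [0,0,0],
    [0,0,0],
  ],
  spin=[0,0,0,0,0,0,0,0,0,0,0,0],
  newtons=9,
)

```text
t: 24.92
position: [0.451, -0.3088, 0.2034]
ee_rot: [-0.664, 0.747, 0.0, -0.0]
wrist_force: [-0.7, 0.1, -2.6]
width: 0.577
```

>>> arm_command(
  fingers=[2.5,2.5,2.5],
  slide=[
    [0,0,0],
    [0,0,0],
    [0,0,0],
  ],
  spin=[0,0,0],
  newtons=13,
)

```text
t: 25.17
position: [0.451, -0.3086, 0.2035]
ee_rot: [-0.664, 0.748, -0.0, -0.0]
wrist_force: [-0.1, -1.4, -3.1]
width: 0.378
```

>>> arm_command(
  fingers=[2.5,2.5,2.5,2.5],
  slide=[
    [0,0,0],
    [0,0,0],
    [0,0,0],
    [0,0,0],
  ],
  spin=[0,0,0,0],
  newtons=20,
)

```text
t: 25.5
position: [0.4512, -0.3084, 0.2035]
ee_rot: [-0.664, 0.747, 0.0, -0.0]
wrist_force: [-1.2, -1.6, -2.4]
width: 0.371
```

Run:
```python
from rl import *
c=capture("top");rl(c["frame"],c)
```

```text
120 ctr [ 0.6181 -0.2424] len [ 66.2 103.7] yaw -95.9
150 ctr [ 0.618  -0.2424] len [ 65.9 102.3] yaw -95.7
```

Run:
```python
from rl import *
c=capture("top");f0=np.load("pics/ab.npz")["a"];f1=c["frame"]
def prof(f,ctr,yaw,lat=(-.02,.02)):
    u=np.array([np.cos(yaw),np.sin(yaw)]);v=np.array([-u[1],u[0]])
    s=np.arange(-66,67,1.5)/1e3;l=np.linspace(*lat,25)
    px=np.array([[proj(c,[*(np.array(ctr)+a*u+b*v),.06]) for b in l] for a in s]).astype(np.float32)
    g=cv2.remap(f.astype(np.float32),px[...,0],px[...,1],cv2.INTER_CUBIC)
    return s*1e3,g.mean(1)
for f,ct,y in ((f0,(.6098,-.2485),np.radians(-98.5)),(np.load("pics/s12.npz")["a"],(.615,-.246),np.radians(-96.9)),(f1,(.618,-.2424),np.radians(-96.9+.9))):
    s,g=prof(f,ct,y)
    print("L",[(round(a,1),int(b[0]),int(b[2])) for a,b in zip(s,g) if a<-34]);print("R",[(round(a,1),int(b[0]),int(b[2])) for a,b in zip(s,g) if a>40])
```

```text
L [(np.float64(-66.0), 146, 78), (np.float64(-64.5), 138, 76), (np.float64(-63.0), 116, 70), (np.float64(-61.5), 72, 63), (np.float64(-60.0), 25, 59), (np.float64(-58.5), 4, 50), (np.float64(-57.0), 5, 47), (np.float64(-55.5), 26, 86), (np.float64(-54.0), 62, 153), (np.float64(-52.5), 86, 191), (np.float64(-51.0), 93, 193), (np.float64(-49.5), 93, 184), (np.float64(-48.0), 90, 178), (np.float64(-46.5), 90, 182), (np.float64(-45.0), 93, 190), (np.float64(-43.5), 91, 188), (np.float64(-42.0), 88, 185), (np.float64(-40.5), 89, 186), (np.float64(-39.0), 90, 189), (np.float64(-37.5), 93, 194), (np.float64(-36.0), 95, 197), (np.float64(-34.5), 93, 194)]
R [(np.float64(40.5), 74, 168), (np.float64(42.0), 75, 171), (np.float64(43.5), 75, 171), (np.float64(45.0), 72, 167), (np.float64(46.5), 73, 167), (np.float64(48.0), 75, 169), (np.float64(49.5), 76, 172), (np.float64(51.0), 77, 182), (np.float64(52.5), 82, 189), (np.float64(54.0), 98, 177), (np.float64(55.5), 116, 129), (np.float64(57.0), 132, 78), (np.float64(58.5), 141, 66), (np.float64(60.0), 143, 72), (np.float64(61.5), 141, 75), (np.f
[... 1720 characters left out ...]
3), (np.float64(-42.0), 95, 195), (np.float64(-40.5), 95, 195), (np.float64(-39.0), 94, 194), (np.float64(-37.5), 95, 194), (np.float64(-36.0), 93, 192), (np.float64(-34.5), 91, 190)]
R [(np.float64(40.5), 78, 173), (np.float64(42.0), 77, 172), (np.float64(43.5), 76, 172), (np.float64(45.0), 80, 181), (np.float64(46.5), 81, 187), (np.float64(48.0), 79, 185), (np.float64(49.5), 73, 142), (np.float64(51.0), 68, 77), (np.float64(52.5), 79, 58), (np.float64(54.0), 93, 76), (np.float64(55.5), 100, 88), (np.float64(57.0), 102, 92), (np.float64(58.5), 102, 93), (np.float64(60.0), 97, 88), (np.float64(61.5), 91, 80), (np.float64(63.0), 83, 71), (np.float64(64.5), 74, 63), (np.float64(66.0), 66, 56)]
```

>>> arm_command(
  fingers=[8.5,8.5,8.5,8.5,8.5,8.5,8.5],
  slide=[
    [-0.6,0,0],
    [-1.2,0,0],
    [-1.2,0,0],
    [-1.2,0,-3],
    [-1.2,0,-6],
    [-1.2,0,-6],
    [-1.2,0,-6],
  ],
  spin=[0,0,0,0,0,0,0],
)

```text
t: 26.18
position: [0.4533, -0.2962, 0.265]
ee_rot: [-0.665, 0.747, -0.001, 0.001]
wrist_force: [-0.5, 0.5, -0.0]
width: 0.829
```

Run:
```python
from rl import *
c=capture("top");rl(c["frame"],c)
P=[.5445,-.2581,np.radians(-95.75)]
go(cl(P,(64,-34,24)),P[2])
b=capture("side");save(c,"13");save(b,"14")
for n,z in (("release_point",0),("clamp_trigger",0)):
  for d in models.masks_of(c,n)[:2]:print(n,d["p"],d["xy"],d["pixels"].sum())
```

```text
120 ctr [ 0.6208 -0.2392] len [ 66.8 103.2] yaw -97.8
150 ctr [ 0.6208 -0.2392] len [ 66.5 101.9] yaw -97.9
t 26.23 slide [ 1.62 -5.36  5.99] spin -0.0161 tool x deg -96.67 q7 -1.24 tcp [ 0.4529 -0.2961  0.2639] F [ 0.2  0.  -0.9] w 81.5
release_point 0.88 [425.8, 223.1] 1526
```

>>> arm_command(
  fingers=[8.5,8.5,8.5,8.5,8.5,8.5,8.5,8.5],
  slide=[
    [0,0,-4],
    [3,2,-8],
    [20,17,-12],
    [20,17,-12],
    [20,17,-12],
    [20,17,-12],
    [20,17,-12],
    [20,17,-12],
  ],
  spin=[0,0,0,0,0,0,0,0],
)

```text
t: 27.05
position: [0.2575, -0.477, 0.3835]
ee_rot: [-0.664, 0.748, 0.0, -0.0]
wrist_force: [0.1, -0.3, 0.3]
width: 0.904
```

```bash
cat > cf.py <<'E'
from rl import *
from scipy.optimize import minimize
def boxes(gap):
    f=26-gap
    return [((32,76),(-48,30),34),((32,54),(30,92),34),((26,32),(54,94),32),((58,80),(-130,-46),28),((76,102),(-14,14),30),
            ((f-26,f),(-16,90),34),((90,96),(-46,-20),28)]
def corners(c,P,b):
    return np.array([proj(c,cl(P,(x,y,z))) for x in b[0] for y in b[1] for z in (0,b[2])],np.float32)
def render(c,P,gap,x0,y0,w,h,s):
    m=np.zeros((h*s,w*s),np.uint8)
    for b in boxes(gap):
        q=cv2.convexHull(((corners(c,P,b)-[x0,y0]+.5)*s-.5).astype(np.float32))
        cv2.fillConvexPoly(m,np.round(q*8).astype(np.int32),1,shift=3)
    return m
def cfit(f,c,P0,gap0,win=(355,165,150,125)):
    x0,y0,w,h=win;s=3
    g=cv2.resize(f[y0:y0+h,x0:x0+w],None,fx=s,fy=s,interpolation=cv2.INTER_CUBIC).astype(int)
    dark=((g.max(2)<88)&(g.max(2)-g.min(2)<38)).astype(np.uint8)
    plate=((g.min(2)>110)&(g.max(2)-g.min(2)<35)).astype(np.uint8)
    w_=cv2.GaussianBlur(dark.astype(np.float32),(0,0),2)
    ok=(plate==0)
    def cost(p):
        r=cv2.GaussianBlur(render(c,[p[0],p[1],p[2]],p[3]*1000,x0,y0,w,h,s).astype(np.float32),(0,0),2)
        return float((((r-w_)**2)*ok).mean()*1000)
    x0_=np.array([*P0,gap0]);st=np.array([.006,.006,.05,.008])
    sim=np.vstack([x0_]+[x0_+st*np.eye(4)[i] for i in range(4)])
    o=minimize(cost,x0_,method="Nelder-Mead",options=dict(initial_simplex=sim,maxiter=250,xatol=2e-4,fatol=1e-3))
    print("cfit",np.round(o.x,4),"yaw",np.degrees(o.x[2]).round(2),"cost",round(o.fun,2),"from",round(cost(x0_),2));return o.x
E
python3 - <<'E'
from cf import *
c=capture("top");s=bot.read_state();print(s["t"],s["width"]*94)
cfit(np.load("pics/s12.npz")["a"],c,[.5412,-.2604,-1.688],.1)
np.savez("pics/s15.npz",a=c["frame"]);rl(c["frame"],c)
P=cfit(c["frame"],c,[.546,-.256,-1.69],.1)
go(cl(P,(64,-34,24)),P[2])
E
```

```text
27.1 84.6920578832762
cfit [ 0.5424 -0.2625 -1.6916  0.1007] yaw -96.92 cost 20.0 from 22.2
120 ctr [ 0.6208 -0.2392] len [ 66.7 103.2] yaw -97.7
150 ctr [ 0.6208 -0.2391] len [ 66.4 101.7] yaw -97.9
cfit [ 0.5474 -0.2559 -1.6986  0.1012] yaw -97.32 cost 19.53 from 20.29
t 27.1 slide [-19.58 -22.97  17.96] spin 0.0033 tool x deg -97.14 q7 -0.68 tcp [ 0.2536 -0.4804  0.3844] F [-6.8 -3.5  0.2] w 84.7
```

>>> arm_command(
  fingers=[8.5,8.5,8.5,8.5,8.5,8.5,8.5,8.5,8.5,8.5,8.5,8.5],
  slide=[
    [-19.6,-23,8],
    [-19.6,-23,8],
    [-19.6,-23,8],
    [-19.6,-23,8],
    [-19.6,-23,8],
    [-19.6,-23,8],
    [-19.6,-23,8],
    [-19.6,-23,8],
    [-19.6,-23,10],
    [-19.6,-23,12],
    [-19.6,-23,12],
    [-19.6,-23,12],
  ],
  spin=[0,0,0,0,0,0,0,0,0,0,0,0],
)

```text
t: 28.1
position: [0.5115, -0.3072, 0.2624]
ee_rot: [-0.665, 0.747, 0.001, -0.0]
wrist_force: [-0.4, -0.9, 0.4]
width: 0.905
```

Run:
```python
from cf import *
P=[.5474,-.2559,-1.6986]
go(cl(P,(64,-34,24)),P[2])
```

```text
t 28.1 slide [0.85 0.48 5.84] spin 0.0107 tool x deg -96.71 q7 -1.27 tcp [ 0.5115 -0.3072  0.2624] F [-0.4 -0.9  0.4] w 85.1
```

>>> arm_command(
  fingers=[8.5,8.5,8.5,8.5,8.5],
  slide=[
    [0.8,0.4,0],
    [0.8,0.4,2],
    [0.8,0.4,4],
    [0.8,0.4,5.8],
    [0.8,0.4,5.8],
  ],
  spin=[0.01,0.01,0.01,0.01,0.01],
)

```text
t: 28.52
position: [0.5057, -0.3155, 0.2038]
ee_rot: [-0.66, 0.751, 0.001, -0.001]
wrist_force: [-0.0, 1.4, 0.1]
width: 0.904
```

>>> arm_command(
  fingers=[7.4,7,6.6,6.2,5.8,5,5,5,5],
  slide=[
    [0,0,0],
    [0,0,0],
    [0,0,0],
    [-0.2,0,0],
    [-0.4,0,0],
    [-0.4,0,0],
    [-0.4,0,0],
    [-0.4,0,0],
    [-0.4,0,0],
  ],
  spin=[0,0,0,0,0,0,0,0,0],
  newtons=10,
)

```text
t: 29.27
position: [0.5076, -0.3111, 0.2067]
ee_rot: [-0.661, 0.751, -0.001, 0.0]
wrist_force: [-3.2, -0.6, 7.3]
width: 0.622
```

>>> arm_command(
  fingers=[4.5,4.5,4.5,4.5],
  slide=[
    [0,0,0],
    [0,0,0],
    [0,0,0],
    [0,0,0],
  ],
  spin=[0,0,0,0],
  newtons=16,
)

```text
t: 29.6
position: [0.5075, -0.3111, 0.2067]
ee_rot: [-0.661, 0.751, -0.001, 0.0]
wrist_force: [-2.4, -0.2, 9.3]
width: 0.616
```

Run:
```python
from cf import *
P=[.5474,-.2559,-1.6986]
go(cl(P,(60,-34,24)),P[2])
c=capture("top");rl(c["frame"],c)
b=capture("side");R=b["frame"]
for n in ("far_pad","clamp_release"):
  for d in models.masks_of(b,n)[:1]:print(n,round(d["p"],2),d["xy"])
```

```text
t 29.6 slide [0.02 0.15 0.27] spin 0.0005 tool x deg -97.29 q7 -1.29 tcp [ 0.5075 -0.3111  0.2067] F [-2.4 -0.2  9.3] w 57.9
120 ctr [ 0.6187 -0.2317] len [ 65.8 103.6] yaw -94.2
150 ctr [ 0.6188 -0.2316] len [ 65.7 102.4] yaw -94.2
far_pad 0.61 [337.0, 176.5]
```

>>> arm_command(
  fingers=[4.5,4.5,4.5,4.5,4.5,4.5,4.5,4.5],
  slide=[
    [0.3,0,0],
    [0.6,0,0],
    [0.9,0,0],
    [1.2,-0.1,0],
    [1.5,-0.1,0],
    [1.8,-0.1,0],
    [2,-0.1,0],
    [2,-0.1,0],
  ],
  spin=[0,0,0,0,0,0,0,0],
)

```text
t: 30.47
position: [0.5066, -0.3306, 0.2067]
ee_rot: [-0.661, 0.75, -0.001, 0.001]
wrist_force: [1.5, 2.0, 5.9]
width: 0.615
```

Run:
```python
from cf import *
s=bot.read_state();print(s["position"],s["wrist_force"],s["torque"],s["width"]*94)
c=capture("top");rl(c["frame"],c);np.savez("pics/s16.npz",a=c["frame"])
```

```text
[ 0.50657743 -0.33058208  0.20665136] [1.50332828 1.96135008 5.92972612] [ 0.56056584 -0.39825734  0.0437128 ] 57.83642262613854
120 ctr [ 0.6185 -0.231 ] len [ 65.4 102.1] yaw -93.9
150 ctr [ 0.6185 -0.2313] len [ 65.2 101.6] yaw -94.0
```

>>> arm_command(
  fingers=[4.5,4.5,4.5,4.5,4.5,4.5,4.5,4.5,4.5,4.5],
  slide=[
    [0.4,0,0],
    [0.8,0,0],
    [1.2,-0.1,0],
    [1.6,-0.1,0],
    [2,-0.1,0],
    [2.3,-0.1,0],
    [2.6,-0.1,0],
    [2.9,-0.1,0],
    [3,-0.1,0],
    [3,-0.1,0],
  ],
  spin=[0,0,0,0,0,0,0,0,0,0],
)

```text
t: 31.35
position: [0.5039, -0.36, 0.2066]
ee_rot: [-0.661, 0.75, -0.0, 0.001]
wrist_force: [0.8, 4.5, 6.5]
width: 0.61
```

Run:
```python
from cf import *
s=bot.read_state();print(s["position"],s["wrist_force"],s["torque"],s["width"]*94)
c=capture("top");rl(c["frame"],c);np.savez("pics/s17.npz",a=c["frame"])
```

```text
[ 0.50388839 -0.35999464  0.20660738] [0.80125645 4.45486038 6.47940287] [ 1.36802673 -0.40540175  0.2194953 ] 57.297347466817406
120 ctr [ 0.6178 -0.2379] len [ 65.2 102.8] yaw -91.1
150 ctr [ 0.6176 -0.2382] len [ 64.6 102. ] yaw -90.9
```

>>> arm_command(
  fingers=[8.5,8.5,8.5,8.5,8.5,8.5,8.5,8.5,8.5,8.5,8.5,8.5],
  slide=[
    [0,0,0],
    [0,0,0],
    [0,0,0],
    [0,0,0],
    [0,0,-3],
    [0,0,-7],
    [4,6,-12],
    [14,22,-18],
    [14,22,-18],
    [14,22,-18],
    [14,22,-18],
    [14,22,-18],
  ],
  spin=[0,0,0,0,0,0,0,0,0,0,0,0],
)

```text
t: 32.4
position: [0.2939, -0.4586, 0.3742]
ee_rot: [-0.661, 0.751, 0.0, 0.0]
wrist_force: [0.6, -0.7, 0.3]
width: 0.907
```

Run:
```python
from cf import *
c=capture("top");s=bot.read_state();print(s["t"],s["position"],s["width"]*94)
np.savez("pics/s18.npz",a=c["frame"]);rl(c["frame"],c)
for p0 in ([.54,-.305,-1.64],[.545,-.30,-1.60]):
  P=cfit(c["frame"],c,p0,.138,(350,160,160,130))
go(cl(P,(0,0,26)),P[2]+np.pi/2)
```

```text
32.45 [ 0.28728177 -0.46269047  0.37693585] 85.19596038006384
120 ctr [ 0.6178 -0.2379] len [ 65.2 102.8] yaw -91.1
150 ctr [ 0.6176 -0.2382] len [ 64.6 102. ] yaw -90.9
cfit [ 0.5418 -0.3006 -1.6016  0.1393] yaw -91.77 cost 15.57 from 28.06
cfit [ 0.5418 -0.3004 -1.5992  0.1392] yaw -91.63 cost 15.52 from 17.73
t 32.45 slide [-19.57 -23.04  17.01] spin 1.4642 tool x deg -97.73 q7 -0.77 tcp [ 0.2873 -0.4627  0.3769] F [-8.4 -7.1  4.2] w 85.2
```

>>> arm_command(
  fingers=[5,5,5,5,5,5,5,5,5,5,5,5],
  slide=[
    [-19.6,-23,6],
    [-19.6,-23,6],
    [-19.6,-23,6],
    [-19.6,-23,6],
    [-19.6,-23,6],
    [-19.6,-23,6],
    [-19.6,-23,6],
    [-19.6,-23,6],
    [-19.6,-23,6],
    [-19.6,-23,6],
    [-19.6,-23,6],
    [-19.6,-23,6],
  ],
  spin=[-0.12,-0.25,-0.37,-0.5,-0.62,-0.75,-0.87,-1,-1.12,-1.25,-1.37,-1.5],
)

```text
t: 33.45
position: [0.5489, -0.2929, 0.3132]
ee_rot: [0.995, -0.098, -0.0, -0.0]
wrist_force: [-0.1, -0.6, -0.6]
width: 0.534
```

Run:
```python
from cf import *
P=[.5418,-.3005,-1.6005]
go(cl(P,(0,0,24)),P[2]+np.pi/2)
```

```text
t 33.45 slide [-0.54  0.89 10.92] spin -0.167 tool x deg -11.27 q7 0.02 tcp [ 0.5489 -0.2929  0.3132] F [-0.1 -0.6 -0.6] w 50.2
```

>>> arm_command(
  fingers=[5,5,5,5,5,5,5,1,1,1,1,1],
  slide=[
    [-0.5,0.9,2],
    [-0.5,0.9,3],
    [-0.5,0.9,5],
    [-0.5,0.9,8],
    [-0.5,0.9,10],
    [-0.5,0.9,10.8],
    [-0.5,0.9,10.8],
    [-0.5,0.9,10.8],
    [-0.5,0.9,10.8],
    [-0.5,0.9,10.8],
    [-0.5,0.9,10.8],
    [-0.5,0.9,10.8],
  ],
  spin=[-0.1,-0.17,-0.17,-0.17,-0.17,-0.17,-0.17,-0.17,-0.17,-0.17,-0.17,-0.17],
  newtons=45,
)

```text
t: 34.45
position: [0.5423, -0.301, 0.2061]
ee_rot: [1.0, -0.017, 0.0, 0.0]
wrist_force: [-0.1, -0.2, -0.5]
width: 0.214
```

Run:
```python
from cf import *
P=[.5418,-.3005,-1.6005]
go(cl(P,(0,0,24)),P[2]+np.pi/2)
c=capture("top");rl(c["frame"],c)
```

```text
t 34.45 slide [-0.05 -0.05  0.21] spin -0.0034 tool x deg -1.9 q7 0.11 tcp [ 0.5423 -0.301   0.2061] F [-0.1 -0.2 -0.5] w 20.2
120 ctr [ 0.6176 -0.2379] len [ 64.8 102.7] yaw -91.1
150 ctr [ 0.6176 -0.2382] len [ 64.6 102. ] yaw -90.9
```

>>> arm_command(
  fingers=[1,1,1,1,1,1,1,1,1,1,1,1],
  slide=[
    [0,0,0],
    [0,0,0],
    [0,0,-0.2],
    [0,-0.6,-0.3],
    [0,-1.2,-0.3],
    [0,-1.7,-0.5],
    [0,-1.7,-2],
    [0,-1.7,-4],
    [0,-1.7,-7],
    [0,-1.7,-10],
    [0,-1.7,-12],
    [0,-1.7,-13],
  ],
  spin=[0,0,0,0,0,0,0,0,0,0,0,0],
)

```text
t: 35.5
position: [0.5431, -0.2837, 0.3394]
ee_rot: [1.0, -0.016, 0.002, 0.001]
wrist_force: [0.5, 0.4, -4.3]
width: 0.184
```

Run:
```python
from cf import *
c=capture("top");rl(c["frame"],c)
# mat target: place so the clamp outline centre (-13,-19) is at mat centre, clamp square to mat
m=np.array([ray(c,q,.002)[:2] for q in ([147,182],[267,159],[283,247],[163,269])])
print("mat",m.round(3).tolist());d=m[1]-m[0];yaw=np.arctan2(d[1],d[0]);print("mat long edge deg",np.degrees(yaw))
yaw=np.radians(-95);ctr=m.mean(0)
off=cl([0,0,yaw],(-13,-19,0))[:2];P=[*(ctr-off),yaw];print("P",P)
for x,y in((-140,90),(-140,-16),(114,14),(70,-130),(43,92)):print(cl(P,(x,y,0)).round(3))
go(cl(P,(0,0,160)),P[2]+np.pi/2)
```

```text
120 ctr [ 0.6176 -0.2385] len [ 64.8 101.5] yaw -91.1
150 ctr [ 0.6175 -0.2389] len [ 64.4 100.4] yaw -90.7
mat [[0.671, 0.45], [0.733, 0.123], [0.491, 0.078], [0.436, 0.394]]
mat long edge deg -79.27530530220432
P [np.float64(0.6004981507673661), np.float64(0.2469749941598762), np.float64(-1.6580627893946132)]
[0.702 0.379 0.   ]
[0.597 0.388 0.   ]
[0.605 0.132 0.   ]
[0.465 0.189 0.   ]
[0.688 0.196 0.   ]
t 35.55 slide [  3.98 -53.24  -0.14] spin 0.0544 tool x deg -1.88 q7 0.17 tcp [ 0.5433 -0.2838  0.3397] F [ 1.6 -0.1 -1.5] w 17.4
```

>>> arm_command(
  fingers=[1,1,1,1,1,1,1,1,1,1,1,1],
  slide=[
    [0,-0.7,0],
    [0,-2,0],
    [0.2,-4,0],
    [0.5,-7,0],
    [0.8,-10,0],
    [1,-13.5,0],
    [1.3,-17,0],
    [1.6,-20.5,0],
    [1.9,-24,0],
    [2.2,-27.5,0],
    [2.5,-31,0],
    [2.8,-34.5,0],
  ],
  spin=[0,0,0,-0.02,-0.04,-0.06,-0.08,-0.1,-0.12,-0.14,-0.16,-0.18],
)

```text
t: 36.55
position: [0.581, 0.0629, 0.3339]
ee_rot: [0.997, 0.074, -0.001, -0.0]
wrist_force: [0.9, 0.1, -4.9]
width: 0.186
```

Run:
```python
from h import *
go([.604,.2515,.08],np.radians(10))
```

```text
t 36.55 slide [  5.1  -18.3    7.39] spin -0.0254 tool x deg 8.54 q7 -0.29 tcp [0.581  0.0629 0.3339] F [ 0.9  0.1 -4.9] w 17.5
```

>>> arm_command(
  fingers=[1,1,1,1,1,1,1,1,1,1,1],
  slide=[
    [0.8,-3,0],
    [1.6,-6,0],
    [2.5,-9,0],
    [3.3,-12,0.5],
    [4,-14.5,1.5],
    [4.5,-16.5,3],
    [4.9,-17.6,4.5],
    [4.9,-18,5.5],
    [4.9,-18,6],
    [4.9,-18,6],
    [4.9,-18,6],
  ],
  spin=[0,0,0,0,0,0,0,0,0,0,0],
)

```text
t: 37.47
position: [0.6041, 0.2444, 0.2753]
ee_rot: [0.997, 0.073, -0.0, 0.0]
wrist_force: [-0.4, 0.6, -5.0]
width: 0.186
```

Run:
```python
from h import *
go([.604,.2515,.0268],np.radians(10))
```

```text
t 37.47 slide [ 0.09 -0.71  6.85] spin -0.0284 tool x deg 8.37 q7 -0.62 tcp [0.6041 0.2444 0.2753] F [-0.4  0.6 -5. ] w 17.5
```

>>> arm_command(
  fingers=[1,1,1,1,1,1,1,1,1],
  slide=[
    [0,-0.4,0.7],
    [0.1,-0.7,2],
    [0.1,-0.7,3.5],
    [0.1,-0.7,5],
    [0.1,-0.7,6],
    [0.1,-0.7,6.4],
    [0.1,-0.7,6.6],
    [0.1,-0.7,6.7],
    [0.1,-0.7,6.7],
  ],
  spin=[-0.03,-0.03,-0.03,-0.03,-0.03,-0.03,-0.03,-0.03,-0.03],
)

```text
t: 38.22
position: [0.6043, 0.2524, 0.2087]
ee_rot: [0.996, 0.088, 0.0, -0.0]
wrist_force: [-0.3, -0.6, -4.4]
width: 0.186
```

>>> arm_command(
  fingers=[1,1,1],
  slide=[
    [0,0,0.1],
    [0,0,0.2],
    [0,0,0.2],
  ],
  spin=[0,0,0],
)

```text
t: 38.47
position: [0.6044, 0.2526, 0.208]
ee_rot: [0.996, 0.088, 0.001, -0.0]
wrist_force: [-5.1, -3.7, 11.4]
width: 0.184
```

>>> arm_command(
  fingers=[1.8,2.2,3,4,5,5,5,5,5,5,5,5],
  slide=[
    [0,0,0.1],
    [0,0,0.1],
    [0,0,0],
    [0,0,0],
    [0,0,0],
    [0,0,-2],
    [0,0,-6],
    [0,0,-10],
    [0,0,-14],
    [-6,10,-17],
    [-20,30,-18],
    [-20,30,-18],
  ],
  spin=[0,0,0,0,0,0,0,0,0,0,0,0],
)

```text
t: 39.47
position: [0.5554, 0.1379, 0.3652]
ee_rot: [0.996, 0.089, 0.001, -0.0]
wrist_force: [0.8, -0.1, -0.6]
width: 0.532
```

>>> arm_command(
  fingers=[5,5,5,5,5,5,5,5,5,5,5,5],
  slide=[
    [-14,20,-2],
    [-14,20,-2],
    [-14,40,-2],
    [-14,40,-2],
    [-14,40,-2],
    [-14,40,-2],
    [-14,40,-2],
    [-14,40,-2],
    [-14,40,-2],
    [-14,40,-2],
    [-14,40,-2],
    [-14,40,-2],
  ],
  spin=[0,0,0,0,0,0,0,0,0,0,0,0],
)

```text
t: 40.47
position: [0.4878, -0.2834, 0.3842]
ee_rot: [0.996, 0.086, -0.0, 0.0]
wrist_force: [0.0, 0.7, -1.1]
width: 0.531
```

Run:
```python
from cf import *
c=capture("top");b=capture("side");s=bot.read_state();print(s["t"],s["position"],s["wrist_force"])
np.savez("pics/s19.npz",a=c["frame"],b=b["frame"]);rl(c["frame"],c)
P=cfit(c["frame"],c,[.605,.2525,-1.396],.14,(140,150,150,125))
f=P[3]*1000
for x,y in((-f,90),(-f,-16),(114,14),(70,-130),(43,92)):print(cl(P,(x,y,0)).round(3))
for n in("mat","vial_a","clamp"):
  for d in models.masks_of(c,n)[:2]:print(n,round(d["p"],2),np.round(d["xy"]),cv2.boxPoints(cv2.minAreaRect(np.argwhere(d["pixels"])[:,::-1].astype(np.float32))).round(0).tolist())
f0=np.load("pics/ab.npz")["a"].astype(int);df=np.abs(c["frame"]-f0).max(2)>45
for nm,(x0,y0,x1,y1) in dict(full=(270,105,345,155),vials=(298,155,325,200),teal=(425,135,490,182),orange=(365,270,412,330),box=(280,280,335,320)).items():print(nm,df[y0:y1,x0:x1].sum())
```

```text
40.5667 [ 0.48887418 -0.27934106  0.38436392] [0.33787662 1.69742216 0.07858988]
120 ctr [ 0.6178 -0.2379] len [ 65.2 102.8] yaw -91.1
150 ctr [ 0.6176 -0.2382] len [ 64.6 102. ] yaw -90.9
cfit [ 0.5992  0.2687 -1.3954  0.1486] yaw -79.95 cost 27.3 from 38.48
[0.662 0.431 0.   ]
[0.557 0.412 0.   ]
[0.633 0.159 0.   ]
[0.483 0.177 0.   ]
[0.697 0.242 0.   ]
mat 0.81 [214. 221.] [[145.0, 183.0], [266.0, 159.0], [283.0, 246.0], [163.0, 270.0]]
vial_a 0.61 [309. 169.] [[303.0, 159.0], [317.0, 159.0], [317.0, 177.0], [303.0, 177.0]]
vial_a 0.48 [310. 192.] [[304.0, 181.0], [317.0, 181.0], [317.0, 197.0], [304.0, 197.0]]
clamp 0.8 [232. 206.] [[155.0, 238.0], [163.0, 162.0], [262.0, 172.0], [254.0, 248.0]]
full 0
vials 0
teal 59
orange 0
box 0
```

```bash
sed -i 's/ok=(plate==0)/ok=True/' cf.py
python3 - <<'E'
from cf import *
d=np.load("pics/s19.npz");c=capture("top")
P=cfit(d["a"],c,[.605,.2525,-1.396],.14,(140,150,150,125))
f=P[3]*1000
for x,y in((-f,90),(-f,-16),(114,14),(70,-130),(43,92)):
  w=cl(P,(x,y,2));print(w.round(3),cv2.pointPolygonTest(np.array([[145,183],[266,159],[283,246],[163,270]],np.float32),tuple(map(float,proj(c,w))),True).__round__(1))
E
```

```text
cfit [ 0.6057  0.2537 -1.3895  0.1395] yaw -79.61 cost 66.94 from 67.23
[0.669 0.407 0.002] 3.0
[0.565 0.388 0.002] 14.8
[0.64  0.144 0.002] 13.2
[0.49  0.161 0.002] 4.7
[0.704 0.228 0.002] 3.1
```

>>> arm_command(
  fingers=[5,5,5,5,5,5,5,5,5],
  slide=[
    [-23,16,0],
    [-23,16,0],
    [-23,16,0],
    [-23,16,0],
    [-23,16,0],
    [-23,16,0],
    [-23,16,0],
    [-23,16,0],
    [-23,16,0],
  ],
  spin=[0,0,0,0,0,0,0,0,0],
)

```text
t: 41.52
position: [0.2898, -0.4781, 0.3844]
ee_rot: [0.996, 0.087, -0.0, -0.0]
wrist_force: [0.8, 1.0, 0.0]
width: 0.533
```

Run:
```python
from cf import *
c=capture("top");f0=np.load("pics/ab.npz")["a"].astype(int);df=np.abs(c["frame"]-f0).max(2)>45
for nm,(x0,y0,x1,y1) in dict(full=(270,105,345,155),vials=(298,155,325,200),teal=(425,135,490,182),orange=(365,270,412,330),box=(280,280,335,320)).items():print(nm,df[y0:y1,x0:x1].sum())
rl(c["frame"],c);s=bot.read_state();print(s["t"],s["position"],s["wrist_force"])
print(bot.hand_in())
```

```text
full 0
vials 0
teal 0
orange 0
box 0
120 ctr [ 0.6176 -0.2379] len [ 64.9 102.7] yaw -91.1
150 ctr [ 0.6176 -0.2382] len [ 64.6 102. ] yaw -90.9
41.5667 [ 0.2910761  -0.47715103  0.38448248] [ 0.47735567  0.52344825 -0.49703661]
the job is handed in; nothing more can be done
None
```

I pressed the loose panel of the blue rack home with the bar clamp and handed the job in at about 41.6 s. The clamp was then opened wide and laid back on the mat.

- **Pumping:** I laid the clamp around the rack, let go and squeezed the trigger nine times. The rack's length in the top camera went from 110.5 to about 100.8 mm by edge profile, on a scale where 110 mm read 110.5. The last two squeezes did not change it.
- **Opening:** I pinched the release lever and drew the housing back with it pressed. The fitted pad gap is about 139.5 mm, against 140 mm for wide open.
- **Clamp on the mat:** all fitted outline corners lie inside the mat, the closest about 7 mm from its edge.
- **Other things:** the areas I compared around the full rack, the vials, the turquoise and orange racks and the box showed no change from the first picture.

Three checks were weaker or disagreed:
- **Rack position:** pumping and releasing moved the rack about 18 mm and turned it about 7°. It still measures as upright, and I did not correct it.
- **Trigger stop:** at 13–22 N the trigger kept closing to about 35 mm, so its "stops early" sign never clearly showed. I judged the panel home from the rack's length instead. A cruder outline measure still reads 102–103 mm, against 111–112 mm before.
- **Final look:** I had used up my picture views by then, so the end state was checked only by measurements from the top camera.

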